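Shut the gas, fit the burner plates under the stove's lip, reopen and fire the igniter

TASK

Get the stove ready and lit: the sunken gas knob was left partly open, so first turn it back to shut, then fit every loose burner plate into a bay of its own on the stove, tongue hooked fully under the front lip and then lowered until it lies flat and home. With all plates in, turn the knob clockwise to fully open, then squeeze the igniter's trigger right in for a moment and let it spring back. Leave the knob open and the plates seated, and do not push about or knock over the salt cup, the mortar or the slotted spoon.

Things in the scene. Friction and masses are not known exactly. Their poses are not given: they have to be found in the camera images.
- plate1: loose steel burner plate. Plate 100 mm (own x -46 to +54) x 60 x 6 mm; at its -x end a narrower tongue 40 wide x 5 thick goes on to x = -62, flush below. Upright lifting lug on top at the middle: 40 (x) x 12 (y) mm, z 6 to 36. Origin: underside, below the lug, near the centre of mass; z up. About 0.25 kg. Plates may be absent (None)
- plate2: another plate, equal to plate1; may be absent (None)
- plate3: another plate, equal to plate1; may be absent (None)
- plate1_tongue (a point): middle of the end of that plate's tongue (plate x = -62, z = 2.5 mm)
- plate2_tongue (a point): middle of the end of that plate's tongue (plate x = -62, z = 2.5 mm)
- plate3_tongue (a point): middle of the end of that plate's tongue (plate x = -62, z = 2.5 mm)
- stove: gas stove, fixed. Origin on the bench under the middle bay; x points from its lipped front rail to its rear, z up. Body x -75 to 75, y -212 to 116 mm, 55 mm tall; a cartridge housing up to 80 mm tall behind it (x 75 to 185). Three equal bays in a row at y = 72, 0, -72 take a plate each, any plate in any bay; right of them (-y) a square well with the gas knob
- bay1 (a point): bay at the stove's +y end: the point, 45 mm above the bench, where a seated plate's origin comes to lie, the plate's x along the stove's x (3 mm play to -x, 4 to +x, 4 each way in y). Axes as the stove's. Ledges at this height carry both ends of the plate. Rear wall: inner face at x = +58, top 10 mm above the ledges
- bay2 (a point): middle bay, like bay1. Between bays stand ribs 4 mm wide, up to 6 mm above the ledges; 68 mm clear between ribs
- bay3 (a point): bay at the stove's -y end next to the knob, like bay1
- lip (a point): middle of the lip's free edge, at its underside (stove x = -52, y = 0, z = 61 mm). The lip, 5 mm thick, runs over all bays 16 mm above the ledges; front wall 13 mm behind its edge (x = -65). Under it each bay has an opening 50 mm wide for the tongue, solid posts beside it. Lip to rear wall 110 mm, plate 116 mm: put the tongue in with the other end raised some 15 degrees, then turn it down
- gas_knob (a joint): gas knob angle, rad: 0 shut, 1.75 its stop, fully open; grows clockwise seen from above; stays where left, friction 0.04 N m. At 0 the grip bar lies along the stove's x, white pointer end to +x; fully open the pointer is a little past the stove's -y. Starts between 0.6 and 1.3
- knob_bar (a point): centre of the knob's grip bar on the vertical turning axis, 43 mm above the bench (stove x = -15, y = -162); turns with the knob, x along the bar. Bar 36 x 12 mm, from 34 to 52 mm above the bench, on a 38 mm disc whose top is at 37 mm. Well round it 84 x 84 mm, floor at 30 mm, rim at 55 mm
- igniter: hand igniter on a fixed foot 90 x 64 x 12 mm; origin under the foot's centre, z up. Upright black grip: x -12 to +10, 26 mm wide in y, z 12 to 92 mm; a sprung grey trigger blade on its -x side
- spark_trigger (a joint): trigger angle, rad: 0 released, 0.3 squeezed to its stop. Blade 8 thick, 20 wide, 60 mm long, hinged at its foot (igniter x = -20, z = 28 mm), leans 0.3 rad to -x when released (top then at x = -38, z = 85); squeezed it stands upright, outer face at x = -24. Across blade and grip 52 mm released, 34 squeezed. Springs back; 7 N at 40 mm above the hinge squeezes it fully
- squeeze_point (a point): igniter x = -7, y = 0, z = 70 mm: midway between the outer faces of grip and squeezed trigger; axes as the igniter's; pinch here from above, closing along its x
- salt_cup: small white ceramic cup, 38 mm across, 42 mm tall, standing among the plates; origin under its centre (leave alone)
- mortar: clay mortar, 116 mm across, 64 mm tall; origin under its centre (leave alone)
- slotted_spoon: steel slotted spoon lying flat, 271 mm long; origin near the middle of its length, x towards its bowl (leave alone)
Not all that is in view belongs to the job. Leave any pink or turquoise look-alike of the plate1 alone.

How it is judged:
By the outcome, as a careful person would: the job done as asked, in the order asked, and still so for the second after the job is handed in, with the robot touching nothing.
Of plate1, plate2, plate3 only 2 to 3 are there at a start; the rules pass over those that are not, and their reading is None.
At some moment in a run one of plate1, plate2, plate3 may be knocked a few centimetres aside while the robot is not near it.
Once in a run the grip may slacken for a moment while it holds something.
It also fails if it takes over 200 s, if anything falls off the work surface, if the arm or the gripper's body presses on something with over 40 N, if the wrist force passes 120 N, or if a joint passes its speed limit or range.

ROBOT

A 6-joint arm with a two-finger parallel gripper is mounted at the origin on the work surface. World frame = base frame: x ahead of the robot, y to its left, z up, the work surface at z = 0. Lengths are in m, angles in rad, forces in N, time in s.
With the tool pointing down it reaches from about 0.3 to 0.875 m from the base axis. Payload 6.4 kg.
Tool frame: the origin (TCP) lies midway between the tips of the shut fingers; the grasp point (between the pads) lies 19 mm behind it; z points along the fingers, y is the line along which they close (so a half turn about z gives the same grasp; the last joint's range is limited). The gripper opens to 85 mm and grips with 20 to 120 N. Pads are 22 mm wide; open, the fingers measure 114 mm over their backs; the gripper's body (76 mm by 85 mm) begins 54 mm behind the grasp point. The pads swing forward as they close: fully open they stand 13 mm farther back than shut.
Start: joints at [1.004, 0.181, 1.607, -0, 1.354, -0.206], TCP at [0.203, 0.538, 0.231] pointing down, gripper open.
Joint ranges: [-2.99, 2.99], [-0.89, 2.07], [0.3, 2.58], [-1.14, 4.28], [0, 2.63], [-3.12, 3.12]. Speed limits (rad/s): [2.57, 2.57, 3.01, 3.14, 3.14, 3.14].

INTERFACE

Orientations are given as a unit quaternion [w, x, y, z].
In Python, from bench import ctrl gives the robot as it stands.
- The arm moves only by the tool send_rows, never from a script. Its argument "motion" is a list of rows, each a list of 7 numbers: the turn, a rotation vector about the tool's x, y, z in degrees, then the shift along the tool's x, y, z in mm, then the closure, from -1 (fully open) to 1 (shut). In form: [[rx, ry, rz, tx, ty, tz, grip], ...]. A call has exactly 10 rows; each row shifts and turns the commanded pose from where the row before left it, along the tool's axes as they then stand; what a row does not reach is not made up. A row lasts 1/10 s, in which the tool goes at most 50 mm and 8.59 degrees, less where a joint would pass 70% of its speed; a pose out of reach is approached as far as the arm can. A call is refused whole if a number of a shift passes 50 or a number of a turn 8.59, either way. A call with a gripper value outside its range is refused whole. The fingers move at their own pace and stop on an object; the grip force is fixed at half the most. Time passes only in rows, so rows that do not move let the fingers close, or fill a call up. It gives the time, the measured TCP pose, the force, the opening and the grip force at its end, in the units of the state.
- ctrl.get_obs(): the state, without advancing time (a new reading comes with each control period).
- ctrl.camera(name): name is "scene" or "side" or "wrist"; returns a dict with "color" (400x640x3 uint8, red, green, blue), "z_map" (400x640 float32, m along the optical axis (not along the pixel's ray), 0 where there is no reading), "mtx" (3x3 intrinsics, pixels), "extrinsics" (4x4, takes a point from camera to world coordinates); the wrist camera has in their place "hand_eye" (4x4, takes a point from camera to tool coordinates, whose origin is the TCP and whose axes are the flange's). Camera axes: x right, y down, z forward; pixel columns grow to the right and rows downward; lengths in m; the calibration is good to about 2 mm. A picture is of the moment at which its call begins: read the wrist's pose just before it.
- ctrl.hand_in(): hands the job in; it is judged then, once.
The state is a dict: "time_s": time; "q": joint angles; "dq": joint speeds; "joint_efforts": joint torques, N m; "eef_pos": TCP position; "eef_rot": TCP orientation; "wrist_force": force on the tool from outside, world axes, zero at the start; "torque": the same for the moment, N m; "opening": opening from 0.0 (shut) to 1.0 (fully open); "grasp_force": force on a finger pad.
Only numpy, scipy, OpenCV 4.12 (cv2) and the standard library are available. Lean on these libraries where they do the work, as an engineer would, in place of code of your own. Each camera call takes 0.05 s, during which the arm holds its last target. There are 200 camera calls.

## Working session

There is one attempt and no reset: what is moved stays moved. The work goes in short steps, Python scripts to look and compute and a tool call to move; the robot and the scene stay as the last step left them, time stands still between calls to the robot, and variables do not carry over. Pictures are saved under pics/ and viewed, at most 14 in all, crops included, and the job is handed in when it is done.

Besides the shell and the picture viewer there is one more tool, called after "Request:" by a JSON object that holds its "method" and its "body", one argument or row to a line. send_rows: Moves the arm, as the interface text tells. Its arguments: {"type":"object","properties":{"motion":{"type":"array","items":{"type":"array","items":{"type":"number"}}}},"required":["motion"]}

```bash
ls; mkdir -p pics; python3 - <<'E'
from bench import ctrl
import cv2,numpy as np,pickle
o=ctrl.get_obs();print(o)
for n in("scene","side"):
    c=ctrl.camera(n);pickle.dump(c,open(f"{n}.pkl","wb"));cv2.imwrite(f"pics/{n}0.png",c["color"][:,:,::-1]);print(n,c["mtx"],c["extrinsics"])
E
```

```text
pics
{'time_s': 0.0, 'q': array([ 1.00370922e+00,  1.81540176e-01,  1.60803584e+00,  2.42215832e-05,
        1.35380073e+00, -2.06309047e-01]), 'dq': array([-5.07755682e-06,  1.18994506e-03,  1.31720961e-04, -6.75758304e-04,
        2.04241143e-03,  1.14152283e-03]), 'joint_efforts': array([-4.44056313e-04, -4.44887638e+01, -3.51324928e+01, -4.76791356e-04,
        9.43634397e-03,  1.36145619e-05]), 'eef_pos': array([0.20264741, 0.53750291, 0.2303712 ]), 'eef_rot': array([-3.47369621e-04,  1.79414809e-01,  9.83773109e-01, -8.21714618e-04]), 'wrist_force': array([-0.34168944, -0.15681403, -0.99926893]), 'torque': array([ 0.01393536, -0.02001595, -0.05783801]), 'grasp_force': 0.0, 'opening': 1.0028868456715667}
scene [[389.66061248   0.         315.15572576]
 [  0.         389.66061248 196.72057418]
 [  0.           0.           1.        ]] [[ 0.85659487  0.41400136 -0.30797419  0.8790097 ]
 [ 0.51593799 -0.67877718  0.52256055 -0.71196631]
 [ 0.00729492 -0.60651827 -0.79503608  1.07800231]
 [ 0.          0.          0.          1.        ]]
side [[380.5090053    0.         320.65561319]
 [  0.         380.5090053  205.65624001]
 [  0.           0.           1.        ]] [[ 0.99524822 -0.0593578   0.07718572  0.429921  ]
 [-0.09610507 -0.72620415  0.68072854 -0.79045623]
 [ 0.01564604 -0.6849118  -0.72845798  0.85605925]
 [ 0.          0.          0.          1.        ]]
```

View pics/scene0.png

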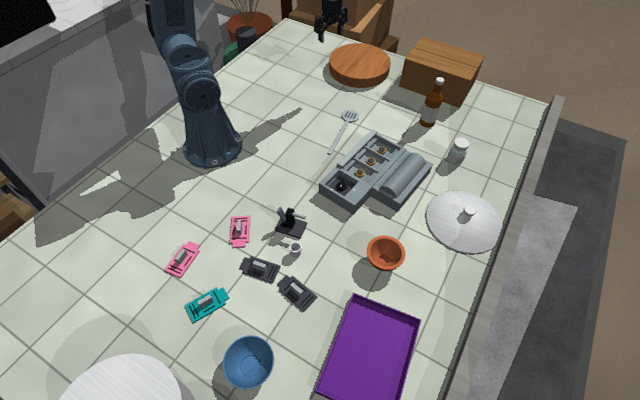

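View pics/side0.png

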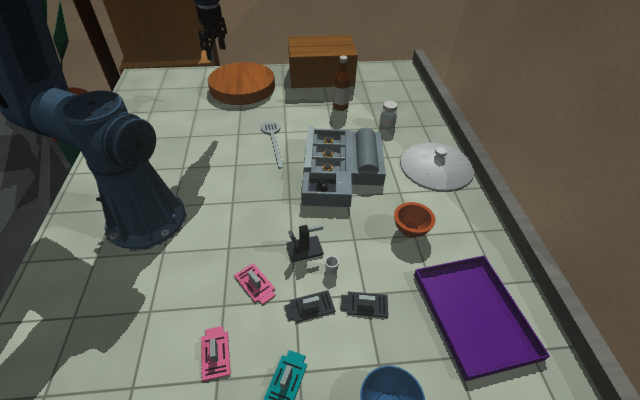

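The scene picture shows dark plates at about (260,268) and (297,293). The look-alikes are pink at (240,230) and (183,260), and turquoise at (207,303). The stove is at (375,170) with its knob at (340,186), the igniter at (290,222), the cup at (295,249) and the mortar at (386,253). I choose the two dark ones.

```bash
cat > h.py <<'E'
import numpy as np,cv2,pickle
from scipy.spatial.transform import Rotation as R
def cloud(c,T=None):
    z=c["z_map"];K=c["mtx"];v,u=np.mgrid[:z.shape[0],:z.shape[1]]
    P=np.stack([(u-K[0,2])/K[0,0]*z,(v-K[1,2])/K[1,1]*z,z],-1)
    T=c["extrinsics"] if T is None else T
    W=P@T[:3,:3].T+T[:3,3];W[z<=0]=np.nan
    return W
def toolT(o):
    T=np.eye(4);q=o["eef_rot"];T[:3,:3]=R.from_quat([q[1],q[2],q[3],q[0]]).as_matrix();T[:3,3]=o["eef_pos"];return T
def yaw(a,b):return np.degrees(np.arctan2(b[1]-a[1],b[0]-a[0]))
E
python3 - <<'E'
from h import *
for n in("scene","side"):
    c=pickle.load(open(n+".pkl","rb"));W=cloud(c);rgb=c["color"].astype(int)
    hsv=cv2.cvtColor(c["color"],cv2.COLOR_RGB2HSV)
    h=W[...,2]
    print(n,"bench z",np.nanmedian(h[(np.abs(h)<.03)]))
    dark=(rgb.max(-1)<75)&(W[...,0]>.2)&(W[...,0]<.9)&(np.abs(W[...,1])<.6)&(h<.12)
    k,l,s,ce=cv2.connectedComponentsWithStats(dark.astype(np.uint8))
    for i in range(1,k):
        if s[i,4]>80:
            p=W[l==i];m=np.nanmedian(p,0);print(s[i],m.round(3),np.nanmax(p[:,2]).round(3),cv2.minAreaRect((p[~np.isnan(p[:,0]),:2]*1000).astype(np.float32)))
    # stove
    m=(h>.05)&(h<.061)&(W[...,0]>.3)&(W[...,1]>-.15)&(W[...,1]<.45)
    print("stove55",cv2.minAreaRect((W[m][:,:2]*1000).astype(np.float32)))
    for nm,lo,hi in(("pink",150,178),("turq",80,95),("mort",5,12)):
        m=(hsv[...,0]>=lo)&(hsv[...,0]<=hi)&(hsv[...,1]>110)&(h<.1)&(h>-.02)
        k,l,s,ce=cv2.connectedComponentsWithStats(m.astype(np.uint8))
        for i in range(1,k):
            if s[i,4]>100: print(nm,ce[i].round(),np.nanmedian(W[l==i],0).round(3))
# rectified heightmap from scene+side
S=1;img=np.zeros((900,700,3),np.uint8);hm=np.full((900,700),-1.)
for n in("side","scene"):
    c=pickle.load(open(n+".pkl","rb"));W=cloud(c).reshape(-1,3);col=c["color"].reshape(-1,3)
    ok=~np.isnan(W[:,0])&(W[:,2]<.13)
    W=W[ok];col=col[ok]
    u=((.5-W[:,1])*800).astype(int);v=((1.0-W[:,0])*800).astype(int)
    k=(u>=0)&(u<800)&(v>=0)&(v<560)
    if n=="side": top=np.zeros((560,800,3),np.uint8)
    for d in((0,0),(0,1),(1,0),(1,1)):
        top[np.clip(v[k]+d[0],0,559),np.clip(u[k]+d[1],0,799)]=col[k]
cv2.imwrite("pics/top.png",top[:,:,::-1])
E
```

```text
scene bench z 0.0005517371670283877
[372 135  28  18 121] [0.573 0.326 0.039] 0.056 ((572.1842651367188, 318.4046325683594), (30.367040634155273, 108.15438079833984), 84.86178588867188)
[347 158  31  17  82] [0.549 0.181 0.038] 0.054 ((551.18896484375, 175.92913818359375), (105.02332305908203, 51.70853805541992), 19.61646842956543)
[319 168 112  46 800] [0.619 0.068 0.026] 0.053 ((656.6341552734375, 108.91516876220703), (406.96331787109375, 138.1778564453125), 42.75544357299805)
[326 171  32  24 351] [0.527 0.08  0.034] 0.055 ((524.8118896484375, 68.8319091796875), (75.68580627441406, 81.67318725585938), 86.06367492675781)
[275 208  26  31 363] [ 0.454 -0.165  0.027] 0.095 ((458.9277038574219, -155.62933349609375), (89.2233657836914, 59.56524658203125), 10.937479019165039)
[240 257  34  26 281] [ 0.452 -0.341  0.006] 0.039 ((458.21893310546875, -330.6259765625), (114.3314208984375, 56.905662536621094), 10.384268760681152)
[265 264  15  16  96] [ 0.5   -0.319  0.006] 0.01 ((499.7438659667969, -318.57000732421875), (28.108787536621094, 49.55241394042969), 13.565482139587402)
[279 276  
[... 2594 characters left out ...]
5, -338.3720397949219), (65.82573699951172, 114.6235122680664), 79.80986785888672)
[268 369  24  31 210] [ 0.391 -0.521  0.007] 0.034 ((383.4041748046875, -509.9674987792969), (54.58219528198242, 44.16790771484375), 82.16400909423828)
[ 363  368   60   32 1162] [ 0.622 -0.533  0.027] 0.051 ((613.4180908203125, -536.3118286132812), (55.091888427734375, 117.713623046875), 79.18096160888672)
stove55 ((1060.5679931640625, 148.13287353515625), (1232.5780029296875, 595.621826171875), 0.3571963906288147)
pink [256. 286.] [ 0.333 -0.266  0.006]
pink [215. 354.] [ 0.243 -0.431  0.006]
turq [287. 377.] [ 0.403 -0.494  0.006]
mort [93. 34.] [-0.496  1.217  0.049]
mort [414. 219.] [ 0.777 -0.098  0.052]
```

View pics/top.png

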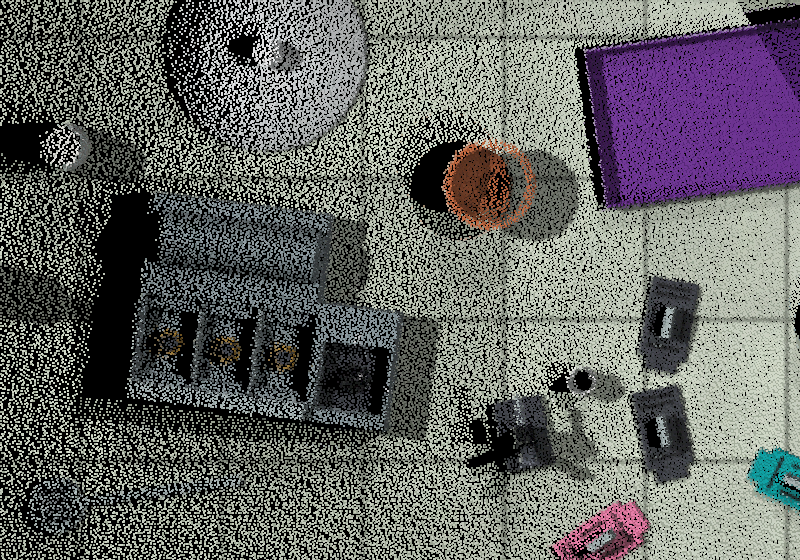

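The top view shows the stove at (260,340) px with its rear towards +x, and the two dark plates at (668,325) and (662,435). I'll move over the stove and look from the wrist camera.

Request:
{"method": "send_rows", "body": {
  "motion": [
    [0, 0, 0, -43, -22, -7, -1],
    [0, 0, 0, -43, -22, -7, -1],
    [0, 0, 0, -43, -22, -7, -1],
    [0, 0, 0, -43, -22, -7, -1],
    [0, 0, 0, -43, -22, -7, -1],
    [0, 0, 0, -43, -22, -7, -1],
    [0, 0, 0, -43, -22, -7, -1],
    [0, 0, 0, -43, -22, -7, -1],
    [0, 0, -6.5, 0, 0, 0, -1],
    [0, 0, -6.5, 0, 0, 0, -1]
  ]
}}

```text
time_s: 1.1
eef_pos: [0.4637, 0.2502, 0.287]
eef_rot: [-0.0, 0.066, 0.998, -0.0]
wrist_force: [-0.4, 0.5, 0.6]
opening: 1.0
grasp_force: 0.0
```

```bash
cat >> h.py <<'E'
def psi(T):return np.degrees(np.arctan2(T[1,1],T[0,1]))
def go(o,x,y,z,p=None):
    T=toolT(o);d=np.array([x,y,z])-T[:3,3]
    r=0 if p is None else -((p-psi(T)+180)%360-180)
    a=T[:3,:3].T@d*1000
    T2=T[:3,:3]@R.from_rotvec([0,0,np.radians(r)]).as_matrix()
    print("at",T[:3,3].round(4),"psi",psi(T).round(2),"q6",o["q"][5].round(2),"tilt z",T[:3,2].round(3),"| shift now",a.round(1),"turn rz",round(r,2),"shift after turn",(T2.T@d*1000).round(1))
def wrist(name=None):
    from bench import ctrl
    o=ctrl.get_obs();c=ctrl.camera("wrist");T=toolT(o)@c["hand_eye"]
    pickle.dump((o,c,T),open("wrist.pkl","wb"))
    if name:cv2.imwrite(f"pics/{name}.png",c["color"][:,:,::-1])
    return o,c,T,cloud(c,T)
E
python3 - <<'E'
from h import *
o,c,T,W=wrist("w1");go(o,.53,.17,.3,82);print(c["hand_eye"].round(3),c["mtx"][0,0])
E
```

```text
at [0.4637 0.2502 0.287 ] psi 82.38 q6 -1.17 tilt z [-0.001 -0.    -1.   ] | shift now [-76.4 -70.7 -13.1] turn rz 0.38 shift after turn [-76.8 -70.2 -13.1]
[[ 0.    -0.952 -0.307  0.078]
 [ 1.     0.    -0.001 -0.   ]
 [ 0.001 -0.307  0.952 -0.143]
 [ 0.     0.     0.     1.   ]] 289.29081203206545
```

View pics/w1.png

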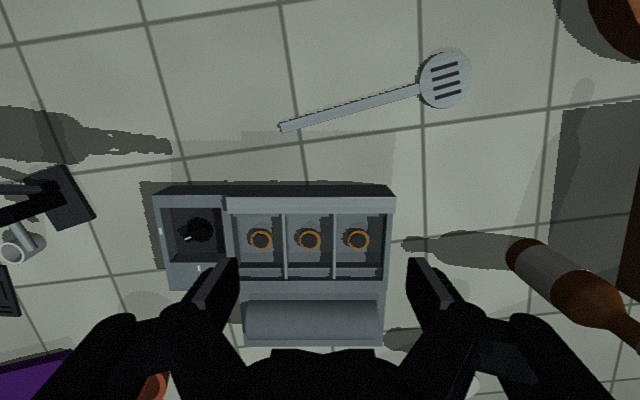

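The wrist picture shows the stove with three empty bays at (260,240), (309,240) and (357,240). The knob is at (197,230), and the spoon lies in front of the stove at (370,95).

```bash
cat > stove.py <<'E'
from h import *
def stove(W):
    z=W[...,2];m=(z>.049)&(z<.07)&(W[...,0]>.4)&(W[...,0]<.66)&(W[...,1]>-.05)&(W[...,1]<.4)
    P=W[m][:,:2];a=np.radians(-7.6)
    for it in range(4):
        ex=np.array([np.cos(a),np.sin(a)]);ey=np.array([-ex[1],ex[0]])
        X=P@ex;Y=P@ey
        b=np.arange(np.percentile(Y,3),np.percentile(Y,97),.008);pts=[]
        for l in b:
            s=(Y>=l)&(Y<l+.008)
            if s.sum()>15: pts.append((l+.004,np.percentile(X[s],1)))
        pts=np.array(pts);f=np.polyfit(pts[:,0],pts[:,1],1)
        r=pts[:,1]-np.polyval(f,pts[:,0]);g=np.abs(r)<.003;f=np.polyfit(pts[g,0],pts[g,1],1)
        a-=np.arctan(f[0])
    ex=np.array([np.cos(a),np.sin(a)]);ey=np.array([-ex[1],ex[0]]);X=P@ex;Y=P@ey
    xf=np.percentile(X,.5)
    s=(X<xf+.1)
    lo=[];hi=[]
    for l in np.arange(xf+.01,xf+.09,.008):
        k=(X>=l)&(X<l+.008);lo.append(np.percentile(Y[k],.5));hi.append(np.percentile(Y[k],99.5))
    print("front",xf,"lo",np.round(lo,4),"hi",np.round(hi,4),"width",np.median(hi)-np.median(lo))
    return a,xf,np.median(lo),np.median(hi)
E
python3 - <<'E'
from stove import *
o,c,T=pickle.load(open("wrist.pkl","rb"));W=cloud(c,T)
a,xf,lo,hi=stove(W);print("yaw",np.degrees(a))
ex=np.array([np.cos(a),np.sin(a)]);ey=np.array([-ex[1],ex[0]])
O=ex*(xf+.075)+ey*((lo+.212+hi-.116)/2);print("origin",O)
K=O-.015*ex-.162*ey;print("knob",K)
S=np.stack([(W[...,:2]-O)@ex,(W[...,:2]-O)@ey,W[...,2]],-1)
for nm,k in(("lipz",(S[...,0]>-.063)&(S[...,0]<-.054)&(np.abs(S[...,1])<.1)),("floor",(np.abs(S[...,0]+.015)<.04)&(np.abs(S[...,1]+.162)<.04))):
    print(nm,np.nanpercentile(S[k][:,2],[5,50,95]).round(4))
k=(np.hypot(S[...,0]+.015,S[...,1]+.162)<.026)
for zz in(.043,.047):
    q=S[k&(S[...,2]>zz)];r=cv2.minAreaRect((q[:,:2]*1000).astype(np.float32));print(len(q),r,np.median(q,0))
g=c["color"].astype(int).min(-1);w=k&(g>90);print("white",w.sum(),np.median(S[w],0)); 
v,u=np.where(k);im=c["color"][v.min()-5:v.max()+5,u.min()-5:u.max()+5][:,:,::-1]
cv2.imwrite("pics/knob.png",cv2.resize(im,None,fx=9,fy=9,interpolation=cv2.INTER_CUBIC));print(im.shape)
pickle.dump((O,a),open("st.pkl","wb"))
E
```

```text
front 0.4564512353083931 lo [0.0782 0.0776 0.0765 0.0766 0.0767 0.0769 0.0775 0.0766 0.0769 0.0769
 0.0767] hi [0.4024 0.404  0.4035 0.4041 0.4043 0.4036 0.4044 0.4034 0.4039 0.4042
 0.4036] width 0.32701740128441337
yaw -7.441042181791282
origin [0.56432342 0.2171315 ]
knob [0.52846978 0.05843835]
lipz [0.0648 0.0661 0.0674]
floor [0.0301 0.0315 0.0521]
246 ((-15.102039337158203, -161.81210327148438), (12.41875171661377, 36.688873291015625), 23.04523277282715) [-0.01697509 -0.15981427  0.05191109]
224 ((-14.97630500793457, -161.84104919433594), (12.251867294311523, 36.574466705322266), 22.10916519165039) [-0.01603949 -0.16083139  0.05209206]
white 10 [-0.00993221 -0.1730964   0.05280257]
(41, 45, 3)
```

View pics/knob.png

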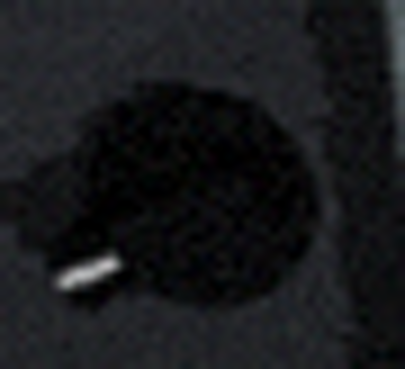

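The knob stands at about 68° (1.18 rad), pointer towards stove -y and +x. The grip angle is psi≈14.6°.

Request:
{"method": "send_rows", "body": {
  "motion": [
    [0, 0, 8.5, 0, 0, 0, 0.3],
    [0, 0, 8.5, 0, 0, 0, 0.3],
    [0, 0, 8.5, 0, 0, 0, 0.3],
    [0, 0, 8.5, 0, 0, 0, 0.3],
    [0, 0, 8.5, 0, 0, 0, 0.3],
    [0, 0, 8.5, 0, 0, 0, 0.3],
    [0, 0, 8.5, 0, 0, 0, 0.3],
    [0, 0, 8.5, 0, 0, 0, 0.3],
    [0, 0, 0, -37, 3, 27, 0.3],
    [0, 0, 0, -37, 3, 27, 0.3]
  ]
}}

```text
time_s: 2.15
eef_pos: [0.4871, 0.182, 0.2333]
eef_rot: [0.001, 0.613, 0.79, 0.001]
wrist_force: [0.3, -0.5, -0.5]
opening: 0.35
grasp_force: 0.0
```

Request:
{"method": "send_rows", "body": {
  "motion": [
    [0, 0, 0, -37, 3, 27, 0.3],
    [0, 0, 0, -37, 3, 27, 0.3],
    [0, 0, 0, -37, 3, 27, 0.3],
    [0, 0, 0, -17, 0, 22, 0.3],
    [0, 0, 0, 0, 0, 0, 0.3],
    [0, 0, 0, 0, 0, 0, 0.3],
    [0, 0, 0, 0, 0, 0, 0.3],
    [0, 0, 0, 0, 0, 0, 0.3],
    [0, 0, 0, 0, 0, 0, 0.3],
    [0, 0, 0, 0, 0, 0, 0.3]
  ]
}}

```text
time_s: 3.15
eef_pos: [0.5275, 0.0605, 0.131]
eef_rot: [0.001, 0.613, 0.79, 0.0]
wrist_force: [0.0, -0.2, 0.6]
opening: 0.35
grasp_force: 0.0
```

```bash
python3 - <<'E'
from h import *
from bench import ctrl
O,a=pickle.load(open("st.pkl","rb"))
o=ctrl.get_obs();go(o,.5285,.0584,.040,14.6);print(o["opening"])
o,c,T,W=wrist("w2")
ex=np.array([np.cos(a),np.sin(a)]);ey=np.array([-ex[1],ex[0]])
S=np.stack([(W[...,:2]-O)@ex,(W[...,:2]-O)@ey,W[...,2]],-1)
k=(np.hypot(S[...,0]+.015,S[...,1]+.162)<.026)&(S[...,2]>.045)&(S[...,2]<.056)
q=S[k];print(len(q),cv2.minAreaRect((q[:,:2]*1000).astype(np.float32)))
E
```

```text
at [0.5275 0.0605 0.131 ] psi 14.38 q6 -0.36 tilt z [ 0.001 -0.    -1.   ] | shift now [-2.2  0.4 91. ] turn rz -0.22 shift after turn [-2.2  0.4 91. ]
0.3501402669468503
643 ((-14.789714813232422, -161.63143920898438), (11.666414260864258, 35.539344787597656), 21.90203094482422)
```

Request:
{"method": "send_rows", "body": {
  "motion": [
    [0, 0, 0, -2, 0.4, 25, 0.3],
    [0, 0, 0, 0, 0, 25, 0.3],
    [0, 0, 0, 0, 0, 25, 0.3],
    [0, 0, 0, 0, 0, 10, 0.3],
    [0, 0, 0, 0, 0, 5, 0.3],
    [0, 0, 0, 0, 0, 0, 0.3],
    [0, 0, 0, 0, 0, 0, 1],
    [0, 0, 0, 0, 0, 0, 1],
    [0, 0, 0, 0, 0, 0, 1],
    [0, 0, 0, 0, 0, 0, 1]
  ]
}}

```text
time_s: 4.2
eef_pos: [0.5287, 0.0579, 0.0417]
eef_rot: [0.001, 0.613, 0.79, 0.0]
wrist_force: [-4.2, -1.1, 5.3]
opening: 0.118
grasp_force: 59.9
```

Request:
{"method": "send_rows", "body": {
  "motion": [
    [0, 0, -8, 0, 0, 0, 1],
    [0, 0, -8, 0, 0, 0, 1],
    [0, 0, -8, 0, 0, 0, 1],
    [0, 0, -8, 0, 0, 0, 1],
    [0, 0, -8, 0, 0, 0, 1],
    [0, 0, -8, 0, 0, 0, 1],
    [0, 0, -8, 0, 0, 0, 1],
    [0, 0, -8, 0, 0, 0, 1],
    [0, 0, -4.4, 0, 0, 0, 1],
    [0, 0, 0, 0, 0, 0, 1]
  ]
}}

```text
time_s: 5.2
eef_pos: [0.5294, 0.0587, 0.0417]
eef_rot: [0.001, 0.063, 0.998, 0.001]
wrist_force: [0.0, 4.7, 6.3]
opening: 0.118
grasp_force: 59.9
```

```bash
python3 - <<'E'
from h import *
from bench import ctrl
o=ctrl.get_obs();go(o,.5285,.0584,.040,82.6);print(o["opening"],o["torque"],o["wrist_force"],o["grasp_force"])
E
```

```text
at [0.5294 0.0587 0.0417] psi 82.73 q6 -1.56 tilt z [ 0.003  0.001 -1.   ] | shift now [ 0.9 -0.4  1.7] turn rz 0.13 shift after turn [ 0.9 -0.4  1.7]
0.11848570571861654 [ 0.90887662  0.03332532 -0.05705446] [0.03339984 4.68687362 6.33936935] 59.88190948963165
```

Request:
{"method": "send_rows", "body": {
  "motion": [
    [0, 0, -1, 0, 0, 0, 1],
    [0, 0, -1, 0, 0, 0, 1],
    [0, 0, 0, 0, 0, 0, 1],
    [0, 0, 1, 0, 0, 0, 0.3],
    [0, 0, 0, 0, 0, 0, 0.3],
    [0, 0, 0, 0, 0, 0, 0.3],
    [0, 0, 0, 0, 0, -15, 0.3],
    [0, 0, 0, 0, 0, -30, 0.3],
    [0, 0, 0, 0, 0, -30, 0.3],
    [0, 0, 0, 0, 0, -30, 0.3]
  ]
}}

```text
time_s: 6.2
eef_pos: [0.5276, 0.0578, 0.146]
eef_rot: [-0.001, 0.055, 0.998, -0.0]
wrist_force: [0.0, 0.6, 0.3]
opening: 0.351
grasp_force: 0.0
```

```bash
cat > knob.py <<'E'
from h import *
def knob(c,W):
    O,a=pickle.load(open("st.pkl","rb"))
    ex=np.array([np.cos(a),np.sin(a)]);ey=np.array([-ex[1],ex[0]])
    S=np.stack([(W[...,:2]-O)@ex,(W[...,:2]-O)@ey,W[...,2]],-1)
    k=(np.hypot(S[...,0]+.015,S[...,1]+.162)<.026)&(S[...,2]>.045)&(S[...,2]<.056)
    q=S[k];print("knob",len(q),cv2.minAreaRect((q[:,:2]*1000).astype(np.float32)))
    w=k&(c["color"].min(-1)>90);print("white",w.sum(),np.median(S[w],0))
E
python3 - <<'E'
from knob import *
o,c,T,W=wrist("w3");knob(c,W);go(o,.45,-.25,.33,82.6);print(o["torque"])
E
```

```text
knob 571 ((-15.318211555480957, -162.02230834960938), (11.938807487487793, 35.79168701171875), 89.77132415771484)
white 33 [-0.00274512 -0.16242332  0.05257265]
at [0.5276 0.0578 0.146 ] psi 83.7 q6 -1.58 tilt z [-0.001 -0.    -1.   ] | shift now [  43.5 -314.6 -183.9] turn rz 1.1 shift after turn [  37.5 -315.3 -183.9]
[-7.67404984e-05 -1.19894273e-02 -4.41154058e-03]
```

Request:
{"method": "send_rows", "body": {
  "motion": [
    [0, 0, 0, -3.3, -37.4, -23.8, -1],
    [0, 0, 0, -3.3, -37.4, -23.8, -1],
    [0, 0, 0, -3.3, -37.4, -23.8, -1],
    [0, 0, 0, -3.3, -37.4, -23.8, -1],
    [0, 0, 0, -3.3, -37.4, -23.8, -1],
    [0, 0, 0, -3.3, -37.4, -23.8, -1],
    [0, 0, 0, -3.3, -37.4, -23.8, -1],
    [0, 0, 0, -3.3, -37.4, -23.8, -1],
    [0, 0, 0, -3.3, -37.4, -23.8, -1],
    [0, 0, 0, 0, 0, 0, -1]
  ]
}}

```text
time_s: 7.25
eef_pos: [0.5209, -0.2852, 0.3626]
eef_rot: [0.002, 0.057, 0.998, -0.003]
wrist_force: [0.7, -0.1, -0.1]
opening: 0.999
grasp_force: 0.0
```

```bash
python3 - <<'E'
from h import *
o,c,T,W=wrist("w4");go(o,.45,-.25,.33,82.6)
E
```

```text
at [ 0.5209 -0.2852  0.3626] psi 83.42 q6 -2.16 tilt z [ 0.004 -0.005 -1.   ] | shift now [74.6 27.  32.1] turn rz 0.82 shift after turn [75.  25.9 32.1]
```

View pics/w4.png

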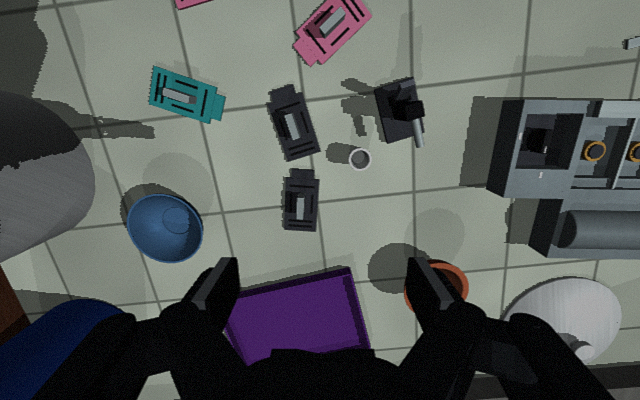

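The wrist picture shows the dark plates at (293,122) and (300,200), both with the tongue end up (world -x). The salt cup is at (360,158) and the igniter at (402,110), its lever pointing towards (418,140).

```bash
cat > plates.py <<'E'
from h import *
def plates(c,W,box,names=True):
    x0,x1,y0,y1=box;z=W[...,2]
    m=(W[...,0]>x0)&(W[...,0]<x1)&(W[...,1]>y0)&(W[...,1]<y1)&(z>.0035)&(z<.04)
    hsv=cv2.cvtColor(c["color"],cv2.COLOR_RGB2HSV);m&=(hsv[...,1]<110)
    m=cv2.morphologyEx(m.astype(np.uint8),cv2.MORPH_OPEN,np.ones((3,3)))
    k,l,s,ce=cv2.connectedComponentsWithStats(m)
    for i in range(1,k):
        if s[i,4]<300:continue
        p=W[l==i];pl=p[p[:,2]<.009];lug=p[p[:,2]>.03]
        if len(pl)<100 or len(lug)<10:continue
        r=cv2.minAreaRect((pl[:,:2]*1000).astype(np.float32));q=cv2.minAreaRect((lug[:,:2]*1000).astype(np.float32))
        def long(r):
            b=cv2.boxPoints(r);e=[b[1]-b[0],b[2]-b[1]];e=max(e,key=lambda v:np.hypot(*v));return (np.degrees(np.arctan2(e[1],e[0]))+90)%180-90
        a=np.radians(long(r));d=np.array([np.cos(a),np.sin(a)]);n=np.array([-d[1],d[0]])
        u=(pl[:,:2]-np.mean(lug[:,:2],0))@d;v=(pl[:,:2]-np.array(r[0])/1000)@n
        w=lambda s:np.percentile(v[s],98)-np.percentile(v[s],2)
        print("px",ce[i].round(),"plate",np.round(r[0],1),np.round(r[1],1),"yaw",round(long(r),1),"lug",np.round(q[0],1),np.round(q[1],1),round(long(q),1),"ends rel lug",np.percentile(u,[.3,99.7]).round(4),"w-","%.3f w+ %.3f"%(w(u<np.percentile(u,7)),w(u>np.percentile(u,93))))
E
python3 - <<'E'
from plates import *
o,c,T=pickle.load(open("wrist.pkl","rb"));W=cloud(c,T);plates(c,W,(.36,.72,-.45,-.2))
z=W[...,2];g=c["color"]
m=(z>.02)&(z<.05)&(np.abs(W[...,0]-.56)<.06)&(W[...,1]>-.25)&(W[...,1]<-.19);print("cup",np.median(W[m],0))
m=(z>.015)&(z<.11)&(np.hypot(W[...,0]-.46,W[...,1]+.165)<.1)&(W[...,1]>-.23)
for lo,hi in((.008,.016),(.03,.06),(.06,.08),(.08,.1)):
    k=(z>lo)&(z<hi)&(np.hypot(W[...,0]-.46,W[...,1]+.165)<.1)&(W[...,1]>-.22)
    print(lo,k.sum(),cv2.minAreaRect((W[k][:,:2]*1000).astype(np.float32)))
E
```

```text
px [293. 123.] plate [ 458.9 -329.9] [116.1  60.2] yaw 11.0 lug [ 462.8 -329. ] [39.8 12.2] 11.4 ends rel lug [-0.0606  0.0541] w- 0.037 w+ 0.057
px [301. 201.] plate [ 595.1 -334.7] [ 60.2 116.5] yaw -10.5 lug [ 598.9 -335.2] [12.1 40.3] -10.9 ends rel lug [-0.0608  0.0547] w- 0.038 w+ 0.058
cup [ 0.52951472 -0.22513366  0.04088265]
0.008 1287 ((471.8402099609375, -175.25991821289062), (105.1506118774414, 110.21404266357422), 10.997906684875488)
0.03 350 ((480.8486328125, -189.65582275390625), (29.85260009765625, 129.930908203125), 52.44875717163086)
0.06 142 ((446.36761474609375, -158.33132934570312), (47.74243927001953, 20.968088150024414), 4.974302768707275)
0.08 725 ((464.2234191894531, -153.20849609375), (90.72482299804688, 26.072162628173828), 10.896714210510254)
```

Request:
{"method": "send_rows", "body": {
  "motion": [
    [0, 0, 4, 0, 0, 0, -0.2],
    [0, 0, 0, -14, -6, 40, -0.2],
    [0, 0, 0, -14, -6, 40, -0.2],
    [0, 0, 0, -14, -6, 40, -0.2],
    [0, 0, 0, -14, -6, 40, -0.2],
    [0, 0, 0, -14, -6, 40, -0.2],
    [0, 0, 0, -15, -4, 30, -0.2],
    [0, 0, 0, 0, 0, 0, -0.2],
    [0, 0, 0, 0, 0, 0, -0.2],
    [0, 0, 0, 0, 0, 0, -0.2]
  ]
}}

```text
time_s: 8.3
eef_pos: [0.5991, -0.3283, 0.1317]
eef_rot: [0.001, 0.089, 0.996, -0.001]
wrist_force: [-0.3, 0.5, 0.3]
opening: 0.607
grasp_force: 0.0
```

```bash
python3 - <<'E'
from plates import *
o,c,T,W=wrist("w5");plates(c,W,(.52,.72,-.45,-.2));go(o,.5989,-.3352,.011,79.3);print(o["opening"])
E
```

```text
px [438.  98.] plate [ 528.6 -222.9] [16.1 17.1] yaw -0.5 lug [ 532.5 -219.7] [ 9.5 26. ] -44.1 ends rel lug [-0.0109  0.0062] w- 0.013 w+ 0.007
px [316. 190.] plate [ 595.8 -334.7] [ 60.  116.4] yaw -10.7 lug [ 598.9 -335.4] [12.  39.9] -10.5 ends rel lug [-0.06    0.0553] w- 0.039 w+ 0.057
at [ 0.5991 -0.3283  0.1317] psi 79.76 q6 -2.07 tilt z [ 0.002 -0.002 -1.   ] | shift now [ -0.8  -6.7 120.7] turn rz 0.46 shift after turn [ -0.9  -6.7 120.7]
0.6070186139540528
```

Request:
{"method": "send_rows", "body": {
  "motion": [
    [0, 0, 0.4, -0.8, -6.7, 25, -0.2],
    [0, 0, 0, 0, 0, 30, -0.2],
    [0, 0, 0, 0, 0, 30, -0.2],
    [0, 0, 0, 0, 0, 20, -0.2],
    [0, 0, 0, 0, 0, 10, -0.2],
    [0, 0, 0, 0, 0, 5, -0.2],
    [0, 0, 0, 0, 0, 0, -0.2],
    [0, 0, 0, 0, 0, 0, 1],
    [0, 0, 0, 0, 0, 0, 1],
    [0, 0, 0, 0, 0, 0, 1]
  ]
}}

```text
time_s: 9.35
eef_pos: [0.5989, -0.3357, 0.0111]
eef_rot: [0.001, 0.093, 0.996, -0.001]
wrist_force: [-0.5, 0.7, -0.9]
opening: 0.13
grasp_force: 60.0
```

Request:
{"method": "send_rows", "body": {
  "motion": [
    [0, 0, 0, 0, 0, 0, 1],
    [0, 0, 0, 0, 0, 0, 1],
    [0, 0, 0, 0, 0, -10, 1],
    [0, 0, 0, 0, 0, -20, 1],
    [0, 0, 0, 0, 0, -30, 1],
    [0, 0, 0, 0, 0, -40, 1],
    [0, 0, 0, 0, 0, -40, 1],
    [0, 0, 0, 0, 0, -40, 1],
    [0, 0, 0, 0, 0, 0, 1],
    [0, 0, 0, 0, 0, 0, 1]
  ]
}}

```text
time_s: 10.35
eef_pos: [0.5983, -0.3353, 0.1907]
eef_rot: [0.001, 0.093, 0.996, -0.001]
wrist_force: [0.3, 0.1, -3.1]
opening: 0.128
grasp_force: 60.1
```

```bash
python3 - <<'E'
from plates import *
from bench import ctrl
O,a=pickle.load(open("st.pkl","rb"))
ex=np.array([np.cos(a),np.sin(a)]);ey=np.array([-ex[1],ex[0]])
B1=O+.072*ey+.014*ex;print("bay1 approach",B1)
o,c,T,W=wrist("w6");go(o,B1[0],B1[1],.19,82.56);print(o["opening"],o["grasp_force"])
E
```

```text
bay1 approach [0.58752994 0.28671208]
at [ 0.5983 -0.3353  0.1907] psi 79.33 q6 -2.07 tilt z [ 0.001 -0.001 -1.   ] | shift now [ 1.257e+02  6.093e+02 -1.000e-01] turn rz -3.23 shift after turn [ 9.120e+01  6.154e+02 -1.000e-01]
0.1276602388639985 60.10877251625061
```

View pics/w6.png

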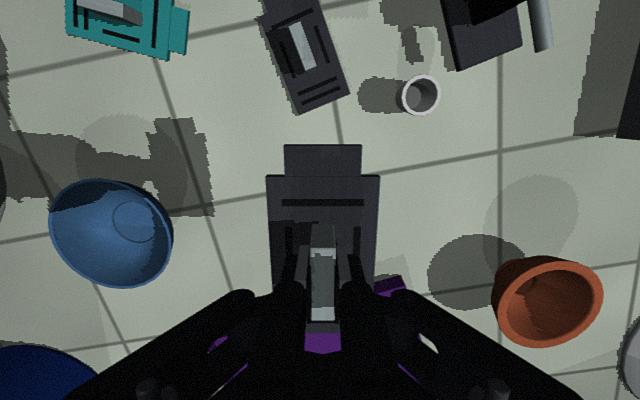

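The plate is held with its tongue at (323,160) and square in the pads. I'll carry it towards bay1.

Request:
{"method": "send_rows", "body": {
  "motion": [
    [0, 0, -3.2, 0, 0, 0, 1],
    [0, 0, 0, 3, 20, 0, 1],
    [0, 0, 0, 6, 40, 0, 1],
    [0, 0, 0, 6, 40, 0, 1],
    [0, 0, 0, 6, 40, 0, 1],
    [0, 0, 0, 6, 40, 0, 1],
    [0, 0, 0, 6, 40, 0, 1],
    [0, 0, 0, 6, 40, 0, 1],
    [0, 0, 0, 6, 40, 0, 1],
    [0, 0, 0, 6, 40, 0, 1]
  ]
}}

```text
time_s: 11.4
eef_pos: [0.5896, 0.0113, 0.1873]
eef_rot: [-0.002, 0.065, 0.998, 0.0]
wrist_force: [0.6, -0.0, -2.0]
opening: 0.128
grasp_force: 60.0
```

Request:
{"method": "send_rows", "body": {
  "motion": [
    [0, 0, 0, 6, 40, 0, 1],
    [0, 0, 0, 6, 40, 0, 1],
    [0, 0, 0, 6, 40, 0, 1],
    [0, 0, 0, 6, 40, 0, 1],
    [0, 0, 0, 6, 40, 0, 1],
    [0, 0, 0, 6, 40, 0, 1],
    [0, 0, 0, 4, 35, 0, 1],
    [0, 0, 0, 0, 0, 0, 1],
    [0, 0, 0, 0, 0, 0, 1],
    [0, 0, 0, 0, 0, 0, 1]
  ]
}}

```text
time_s: 12.4
eef_pos: [0.5867, 0.2858, 0.1881]
eef_rot: [-0.001, 0.065, 0.998, -0.001]
wrist_force: [0.4, 0.1, -2.2]
opening: 0.132
grasp_force: 60.1
```

```bash
cat > held.py <<'E'
from h import *
def held(o,c):
    # plate in tool frame, from wrist view
    C=cloud(c,c["hand_eye"]);
    m=(np.abs(C[...,1])<.036)&(C[...,2]>-.03)&(C[...,2]<.045)&(C[...,0]>-.03)&(C[...,0]<.08)
    top=m&(C[...,0]>.02)
    p=C[top];f=np.linalg.lstsq(np.c_[p[:,0],np.ones(len(p))],p[:,2],rcond=None)[0]
    t=p[p[:,0]>.05];b=p[(p[:,0]>.025)&(p[:,0]<.042)]
    print("tongue end tool x",np.percentile(p[:,0],99.5).round(4),"tongue y",np.percentile(t[:,1],[1,99]).round(4),"body y",np.percentile(b[:,1],[1,99]).round(4),"top z=%.4f*x+%.4f"%tuple(f), "pitch",np.degrees(np.arctan(f[0])).round(1))
def stoveS(o):
    O,a=pickle.load(open("st.pkl","rb"));ex=np.array([np.cos(a),np.sin(a)]);ey=np.array([-ex[1],ex[0]])
    p=np.array(o["eef_pos"][:2])-O;print("TCP in stove mm",(p@ex*1000).round(1),(p@ey*1000).round(1),(o["eef_pos"][2]*1000).round(1))
E
python3 - <<'E'
from held import *
o,c,T,W=wrist("w7");held(o,c);stoveS(o);go(o,.58753,.28671,.19,82.56);print(o["opening"],o["grasp_force"],o["q"].round(2))
from stove import stove
print(stove(W))
E
```

```text
tongue end tool x 0.0616 tongue y [-0.02    0.0191] body y [-0.0298  0.0289] top z=0.0457*x+0.0033 pitch 2.6
TCP in stove mm 13.3 71.0 188.1
at [0.5867 0.2858 0.1881] psi 82.5 q6 -1.17 tilt z [-0.003 -0.001 -1.   ] | shift now [-0.7  1.  -2. ] turn rz -0.06 shift after turn [-0.7  1.  -2. ]
0.13179525259241917 60.072455406188965 [ 0.27  0.39  1.44 -0.    1.32 -1.17]
front 0.4573915727975881 lo [0.0772 0.0765 0.076  0.0761 0.0755 0.0749 0.0753 0.0754 0.0757 0.0749
 0.0755] hi [0.402  0.4026 0.403  0.4033 0.4028 0.4032 0.4026 0.4018 0.2535 0.2535
 0.2536] width 0.32707445371618193
(np.float64(-0.12787477652120421), np.float64(0.4573915727975881), np.float64(0.07548728129464524), np.float64(0.40256173501082715))
```

Request:
{"method": "send_rows", "body": {
  "motion": [
    [0, 0, 0, 2, 1, 20, 1],
    [0, 0, 0, 0, 0, 30, 1],
    [0, 0, 0, 0, 0, 26, 1],
    [0, -7.5, 0, 0, 0, 0, 1],
    [0, -7.5, 0, 0, 0, 0, 1],
    [0, 0, 0, 0, 0, 0, 1],
    [0, 0, 0, 3.2, 0, 12.1, 1],
    [0, 0, 0, 3.3, 0, 12.1, 1],
    [0, 0, 0, 0, 0, 0, 1],
    [0, 0, 0, 0, 0, 0, 1]
  ]
}}

```text
time_s: 13.45
eef_pos: [0.5864, 0.2872, 0.0877]
eef_rot: [0.129, 0.065, 0.989, -0.009]
wrist_force: [-0.2, -0.4, -2.1]
opening: 0.129
grasp_force: 60.1
```

```bash
cat >> held.py <<'E'
def tip(o,tx=.0616,tz=.010):
    "tongue-end bottom and plate origin in stove mm (tool coords of the end: tx, tz=underside)"
    O,a=pickle.load(open("st.pkl","rb"));ex=np.array([np.cos(a),np.sin(a)]);ey=np.array([-ex[1],ex[0]]);T=toolT(o)
    for n,p in(("tip",[tx,0,tz,1]),("orig",[tx-.062,0,tz,1]),("rear",[tx-.116,0,tz,1])):
        w=(T@np.array(p))[:3];print(n,((w[:2]-O)@ex*1000).round(1),((w[:2]-O)@ey*1000).round(1),(w[2]*1000).round(1),end=" | ")
    print("tool z",T[:3,2].round(3),"psi",psi(T).round(2),"F",o["wrist_force"].round(1),"grip",o["grasp_force"].round(0),o["opening"].round(3))
E
python3 - <<'E'
from held import *
o,c,T,W=wrist("w8");held(o,c);stoveS(o);tip(o)
E
```

```text
tongue end tool x 0.0797 tongue y [-0.0353  0.0358] body y [-0.0343  0.0358] top z=0.0233*x+0.0076 pitch 1.3
TCP in stove mm 12.9 72.3 87.7
tip -44.1 72.4 62.2 | orig 15.8 72.3 78.1 | rear 68.0 72.2 92.0 | Traceback (most recent call last):
  File "<stdin>", line 2, in <module>
  File "held.py", line 18, in tip
    print("tool z",T[:3,2].round(3),"psi",psi(T).round(2),"F",o["wrist_force"].round(1),"grip",o["grasp_force"].round(0),o["opening"].round(3))
                                                                                               ^^^^^^^^^^^^^^^^^^^^^^
AttributeError: 'float' object has no attribute 'round'
```

View pics/w8.png

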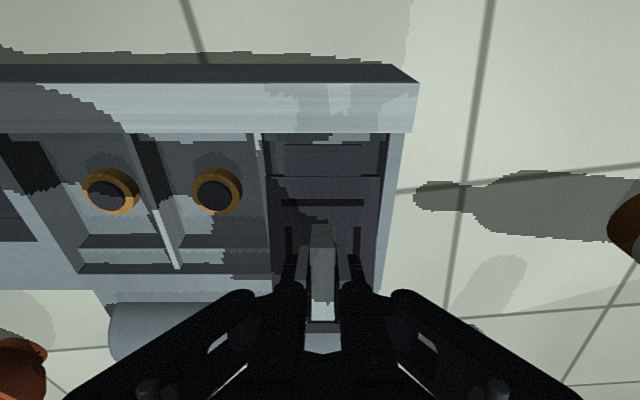

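The tongue is at (323,158), just in front of the lip edge at row 133, centred over bay1. I'll lower it and slide it under.

Request:
{"method": "send_rows", "body": {
  "motion": [
    [0, 0, 0, 1.2, 0, 4.5, 1],
    [0, 0, 0, 1.2, 0, 4.5, 1],
    [0, 0, 0, 1.2, 0, 4.5, 1],
    [0, 0, 0, 0, 0, 0, 1],
    [0, 0, 0, 3.9, 0, -1, 1],
    [0, 0, 0, 3.9, 0, -1, 1],
    [0, 0, 0, 3.9, 0, -1, 1],
    [0, 0, 0, 1.9, 0, -0.5, 1],
    [0, 0, 0, 0, 0, 0, 1],
    [0, 0, 0, 0, 0, 0, 1]
  ]
}}

```text
time_s: 14.5
eef_pos: [0.5721, 0.2897, 0.0745]
eef_rot: [0.13, 0.065, 0.989, -0.008]
wrist_force: [0.1, -0.1, -1.7]
opening: 0.126
grasp_force: 60.1
```

```bash
sed -i 's/o\["grasp_force"\].round(0),o\["opening"\].round(3)/round(o["grasp_force"]),round(o["opening"],3)/' held.py; python3 - <<'E'
from held import *
from bench import ctrl
tip(ctrl.get_obs())
E
```

```text
tip -58.6 73.0 48.9 | orig 1.3 72.9 65.0 | rear 53.4 72.9 79.0 | tool z [ 0.257 -0.034 -0.966] psi 82.54 F [ 0.1 -0.1 -1.7] grip 60 0.126
```

Request:
{"method": "send_rows", "body": {
  "motion": [
    [0, 0, 0, 3.2, 0, -0.8, 1],
    [0, 0, 0, 0.5, 0, 1.9, 1],
    [0, 1.5, 0, -0.26, 0, 1.61, 1],
    [0, 1.5, 0, -0.26, 0, 1.61, 1],
    [0, 1.5, 0, -0.26, 0, 1.61, 1],
    [0, 1.5, 0, -0.26, 0, 1.61, 1],
    [0, 1.5, 0, -0.26, 0, 1.61, 1],
    [0, 1.5, 0, -0.26, 0, 1.61, 1],
    [0, 0, 0, 0, 0, 0, 1],
    [0, 0, 0, 0, 0, 0, 1]
  ]
}}

```text
time_s: 15.5
eef_pos: [0.5722, 0.2894, 0.0629]
eef_rot: [0.052, 0.065, 0.997, -0.003]
wrist_force: [-0.4, 0.0, -2.4]
opening: 0.124
grasp_force: 60.1
```

```bash
python3 - <<'E'
from held import *
from bench import ctrl
tip(ctrl.get_obs())
E
```

```text
tip -61.8 72.7 46.5 | orig -0.1 72.7 53.0 | rear 53.6 72.6 58.6 | tool z [ 0.103 -0.014 -0.995] psi 82.51 F [-0.4  0.  -2.4] grip 60 0.124
```

Request:
{"method": "send_rows", "body": {
  "motion": [
    [0, 1.5, 0, -0.26, 0, 1.61, 1],
    [0, 1.5, 0, -0.26, 0, 1.61, 1],
    [0, 1.5, 0, -0.26, 0, 1.61, 1],
    [0, 1.4, 0, -0.24, 0, 1.5, 1],
    [0, 0, 0, 0, 0, 0.5, 1],
    [0, 0, 0, 0, 0, 0.5, 1],
    [0, 0, 0, 0, 0, 0.5, 1],
    [0, 0, 0, 0, 0, 0.5, 1],
    [0, 0, 0, 0, 0, 0, 1],
    [0, 0, 0, 0, 0, 0, 1]
  ]
}}

```text
time_s: 16.5
eef_pos: [0.5741, 0.2892, 0.0559]
eef_rot: [0.002, 0.065, 0.998, -0.0]
wrist_force: [-0.4, -2.8, 5.4]
opening: 0.128
grasp_force: 61.2
```

```bash
python3 - <<'E'
from held import *
from bench import ctrl
tip(ctrl.get_obs())
E
```

```text
tip -61.2 72.7 45.7 | orig 0.8 72.7 45.9 | rear 54.8 72.7 46.1 | tool z [ 0.003 -0.    -1.   ] psi 82.53 F [-0.4 -2.8  5.4] grip 61 0.128
```

Contact at seat height with a light force. I'll release, rise and check.

Request:
{"method": "send_rows", "body": {
  "motion": [
    [0, 0, 0, 0, 0, 0, 0.2],
    [0, 0, 0, 0, 0, 0, 0.2],
    [0, 0, 0, 0, 0, 0, 0.2],
    [0, 0, 0, 0, 0, -10, 0.2],
    [0, 0, 0, 0, 0, -30, 0.2],
    [0, 0, 0, 0, 0, -40, 0.2],
    [0, 0, 0, 0, 0, -40, 0.2],
    [0, 0, 0, 0, -20, -40, 0.2],
    [0, 0, 0, 10, -30, -20, 0.2],
    [0, 0, 0, 0, 0, 0, 0.2]
  ]
}}

```text
time_s: 17.5
eef_pos: [0.5581, 0.2395, 0.2402]
eef_rot: [0.004, 0.066, 0.998, 0.001]
wrist_force: [-0.3, 0.7, 0.2]
opening: 0.401
grasp_force: 0.0
```

```bash
cat > seat.py <<'E'
from h import *
def seat(W,y):
    O,a=pickle.load(open("st.pkl","rb"));ex=np.array([np.cos(a),np.sin(a)]);ey=np.array([-ex[1],ex[0]])
    S=np.stack([(W[...,:2]-O)@ex*1000,(W[...,:2]-O)@ey*1000-y,W[...,2]*1000],-1)
    k=(np.abs(S[...,1])<26)&(S[...,0]>-48)&(S[...,0]<50)&(S[...,2]>40)&(S[...,2]<60);p=S[k]
    f=np.linalg.lstsq(np.c_[p[:,:2],np.ones(len(p))],p[:,2],rcond=None)[0]
    g=np.abs(p[:,2]-p[:,:2]@f[:2]-f[2])<2;p=p[g];f=np.linalg.lstsq(np.c_[p[:,:2],np.ones(len(p))],p[:,2],rcond=None)[0]
    l=S[(np.abs(S[...,1])<33)&(np.abs(S[...,0])<40)&(S[...,2]>74)&(S[...,2]<86)].astype(np.float32)
    print("plate slope deg x %.2f y %.2f top z %.1f"%(np.degrees(f[0]),np.degrees(f[1]),f[2]),"lug",cv2.minAreaRect(l[:,:2]),np.median(l[:,2]))
E
python3 - <<'E'
from seat import *
o,c,T,W=wrist("w9");seat(W,72);go(o,.4628,-.329,.14,101.2)
from knob import knob;knob(c,W)
E
```

```text
Traceback (most recent call last):
  File "seat.py", line 9, in seat
    print("plate slope deg x %.2f y %.2f top z %.1f"%(np.degrees(f[0]),np.degrees(f[1]),f[2]),"lug",cv2.minAreaRect(l[:,:2]),np.median(l[:,2]))
                                                                                                    ~~~~~~~~~~~~~~~^^^^^^^^^
cv2.error: OpenCV(4.12.0) /io/opencv/modules/imgproc/src/convhull.cpp:143: error: (-215:Assertion failed) total >= 0 && (depth == CV_32F || depth == CV_32S) in function 'convexHull'
```

View pics/w9.png

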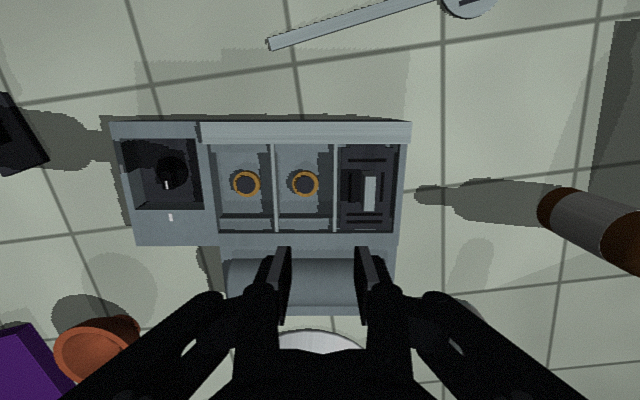

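The plate lies in bay1 at (370,190), seemingly flat, with the lug square. The knob pointer at (167,187) points to the stove's rear, so it is shut.

```bash
sed -i 's/cv2.minAreaRect(l\[:,:2\])/len(l) and cv2.minAreaRect(np.ascontiguousarray(l[:,:2]))/' seat.py; python3 - <<'E'
from seat import *
o,c,T=pickle.load(open("wrist.pkl","rb"));W=cloud(c,T);seat(W,72);go(o,.4628,-.329,.17,101.2)
from knob import knob;knob(c,W)
E
```

```text
plate slope deg x 0.13 y 0.08 top z 51.1 lug ((0.6987571716308594, 0.19914770126342773), (40.44663619995117, 12.136711120605469), 0.25001060962677) 80.79084
at [0.5581 0.2395 0.2402] psi 82.44 q6 -1.23 tilt z [ 0.009  0.    -1.   ] | shift now [  20.4 -576.3   69.1] turn rz -18.76 shift after turn [ 204.6 -539.1   69.1]
knob 405 ((-14.925821304321289, -161.48036193847656), (13.039793968200684, 35.894432067871094), 89.77259063720703)
white 20 [-0.00304497 -0.16220261  0.05285176]
```

Request:
{"method": "send_rows", "body": {
  "motion": [
    [0, 0.5, 0, 1.6, -30, 5, 0],
    [0, 0, 0, 1.6, -45, 5, 0],
    [0, 0, 0, 1.6, -45, 5, 0],
    [0, 0, 0, 1.6, -45, 5, 0],
    [0, 0, 0, 1.6, -45, 5, 0],
    [0, 0, 0, 1.6, -45, 5, 0],
    [0, 0, 0, 1.6, -45, 5, 0],
    [0, 0, 0, 1.6, -45, 5, 0],
    [0, 0, 0, 1.6, -45, 5, 0],
    [0, 0, 0, 1.6, -45, 5, 0]
  ]
}}

```text
time_s: 18.55
eef_pos: [0.4835, -0.189, 0.1839]
eef_rot: [-0.004, 0.065, 0.998, 0.001]
wrist_force: [0.9, -0.2, 0.5]
opening: 0.501
grasp_force: 0.0
```

Request:
{"method": "send_rows", "body": {
  "motion": [
    [0, 0, 0, 1.6, -45, 5, -0.2],
    [0, 0, 0, 1.6, -45, 5, -0.2],
    [0, 0, 0, 1.6, -45, 5, -0.2],
    [0, 0, 0, 0, -6, 4, -0.2],
    [0, 0, -8, 0, 0, 0, -0.2],
    [0, 0, -8, 0, 0, 0, -0.2],
    [0, 0, -2.8, 0, 0, 0, -0.2],
    [0, 0, 0, 0, 0, 0, -0.2],
    [0, 0, 0, 0, 0, 0, -0.2],
    [0, 0, 0, 0, 0, 0, -0.2]
  ]
}}

```text
time_s: 19.55
eef_pos: [0.461, -0.3266, 0.1657]
eef_rot: [-0.004, -0.098, 0.995, 0.001]
wrist_force: [-0.4, 0.7, 0.4]
opening: 0.604
grasp_force: 0.0
```

```bash
python3 - <<'E'
from plates import *
o,c,T,W=wrist("w10");plates(c,W,(.36,.72,-.45,-.2));go(o,.4628,-.329,.011,101.2);print(o["opening"])
E
```

```text
px [320. 184.] plate [ 459.2 -329.7] [116.3  60.1] yaw 11.0 lug [ 462.4 -329.1] [39.8 11.7] 11.0 ends rel lug [-0.0605  0.055 ] w- 0.039 w+ 0.057
at [ 0.461  -0.3266  0.1657] psi 101.3 q6 -2.59 tilt z [-0.007  0.001 -1.   ] | shift now [ -2.3  -3.1 154.6] turn rz 0.1 shift after turn [ -2.3  -3.1 154.6]
0.6035991077303543
```

Request:
{"method": "send_rows", "body": {
  "motion": [
    [0, -0.4, 0, 0, 0, 0, -0.2],
    [0, 0, 0, -1.1, -2.7, 25, -0.2],
    [0, 0, 0, 0, 0, 40, -0.2],
    [0, 0, 0, 0, 0, 40, -0.2],
    [0, 0, 0, 0, 0, 30, -0.2],
    [0, 0, 0, 0, 0, 14, -0.2],
    [0, 0, 0, 0, 0, 5.5, -0.2],
    [0, 0, 0, 0, 0, 0, -0.2],
    [0, 0, 0, 0, 0, 0, 1],
    [0, 0, 0, 0, 0, 0, 1]
  ]
}}

```text
time_s: 20.6
eef_pos: [0.4635, -0.3303, 0.0133]
eef_rot: [0.001, -0.099, 0.995, -0.0]
wrist_force: [0.1, 0.1, 0.2]
opening: 0.273
grasp_force: 0.0
```

Request:
{"method": "send_rows", "body": {
  "motion": [
    [0, 0, 0, 0, 0, 0, 1],
    [0, 0, 0, 0, 0, 0, 1],
    [0, 0, 0, 0, 0, -10, 1],
    [0, 0, 0, 0, 0, -20, 1],
    [0, 0, 0, 0, 0, -30, 1],
    [0, 0, 0, 0, 0, -40, 1],
    [0, 0, 0, 0, 0, -40, 1],
    [0, 0, 0, 0, 0, -40, 1],
    [0, 0, 0, 0, 0, 0, 1],
    [0, 0, 0, 0, 0, 0, 1]
  ]
}}

```text
time_s: 21.6
eef_pos: [0.4626, -0.3299, 0.1925]
eef_rot: [0.001, -0.099, 0.995, 0.0]
wrist_force: [-0.0, 0.7, -3.9]
opening: 0.124
grasp_force: 60.0
```

```bash
python3 - <<'E'
from held import *
O,a=pickle.load(open("st.pkl","rb"))
ex=np.array([np.cos(a),np.sin(a)]);ey=np.array([-ex[1],ex[0]])
B=O-.072*ey+.012*ex;print(B)
o,c,T,W=wrist("w11");held(o,c);go(o,B[0],B[1],.19,82.56);print(o["opening"],o["grasp_force"])
E
```

```text
[0.56689793 0.14418377]
tongue end tool x 0.0621 tongue y [-0.0201  0.0191] body y [-0.0299  0.0289] top z=0.1235*x+0.0018 pitch 7.0
at [ 0.4626 -0.3299  0.1925] psi 101.33 q6 -2.6 tilt z [ 0.001  0.001 -1.   ] | shift now [-195.4  444.3    3. ] turn rz 18.77 shift after turn [-42.1 483.6   3. ]
0.12378462382496055 59.950196743011475
```

Request:
{"method": "send_rows", "body": {
  "motion": [
    [0, 0, 6.3, 0, 0, 0, 1],
    [0, 0, 6.3, 0, 0, 0, 1],
    [0, 0, 6.2, 0, 0, 0, 1],
    [0, 0, 0, -2, 20, 0, 1],
    [0, 0, 0, -3.5, 40, 0, 1],
    [0, 0, 0, -3.5, 40, 0, 1],
    [0, 0, 0, -3.5, 40, 0, 1],
    [0, 0, 0, -3.5, 40, 0, 1],
    [0, 0, 0, -3.5, 40, 0, 1],
    [0, 0, 0, -3.5, 40, 0, 1]
  ]
}}

```text
time_s: 22.65
eef_pos: [0.5175, -0.0727, 0.1895]
eef_rot: [-0.002, 0.065, 0.998, 0.002]
wrist_force: [-0.2, -1.6, -1.8]
opening: 0.127
grasp_force: 59.9
```

Request:
{"method": "send_rows", "body": {
  "motion": [
    [0, 0, 0, -3.5, 40, 0, 1],
    [0, 0, 0, -3.5, 40, 0, 1],
    [0, 0, 0, -3.5, 40, 0, 1],
    [0, 0, 0, -3.5, 40, 0, 1],
    [0, 0, 0, -3.5, 40, 0, 1],
    [0, 0, 0, -3, 24, 0, 1],
    [0, 0, 0, 0, 0, 0, 1],
    [0, 0, 0, 0, 0, 0, 1],
    [0, 0, 0, 0, 0, 0, 1],
    [0, 0, 0, 0, 0, 0, 1]
  ]
}}

```text
time_s: 23.65
eef_pos: [0.5681, 0.1433, 0.1919]
eef_rot: [-0.001, 0.066, 0.998, 0.001]
wrist_force: [1.0, -0.6, -2.9]
opening: 0.123
grasp_force: 59.9
```

```bash
python3 - <<'E'
from held import *
o,c,T,W=wrist("w12");held(o,c);stoveS(o);go(o,.5669,.14418,.19,82.56)
C=cloud(c,c["hand_eye"]);z=C[...,2]
m=(np.abs(C[...,1])<.028)&(z>-.02)&(z<.03)
for lo,hi in((.024,.030),(.030,.036),(.036,.042),(.049,.055),(.055,.060)):
    k=m&(C[...,0]>lo)&(C[...,0]<hi)&(np.abs(C[...,1])<.018);print(lo,k.sum(),np.median(z[k]).round(4))
l=C[(np.abs(C[...,1])<.007)&(C[...,0]>-.022)&(C[...,0]<.024)&(z<-.012)&(z>-.04)];print("lug x",np.percentile(l[:,0],[2,98]),np.polyfit(l[:,0],l[:,2],1))
E
```

```text
tongue end tool x 0.0619 tongue y [-0.02    0.0191] body y [-0.0297  0.0289] top z=0.0911*x+0.0033 pitch 5.2
TCP in stove mm 13.3 -72.7 191.9
at [0.5681 0.1433 0.1919] psi 82.44 q6 -1.4 tilt z [-0.001  0.002 -1.   ] | shift now [1.3 0.7 1.9] turn rz -0.12 shift after turn [1.3 0.7 1.9]
0.024 682 0.007
0.03 704 0.0068
0.036 733 0.007
0.049 759 0.008
0.055 693 0.008
lug x [-0.01821732  0.02012452] [ 0.10088931 -0.02525042]
```

View pics/w12.png

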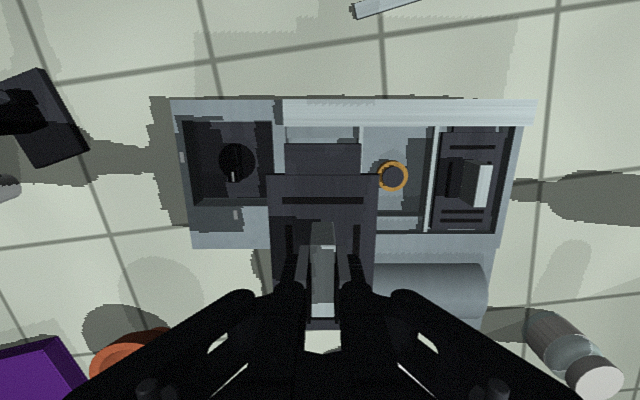

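The plate is flat in the grip, with its tongue at (323,158) and aligned to bay3. The bay1 plate is still home at (475,180).

Request:
{"method": "send_rows", "body": {
  "motion": [
    [0, 0, 0, 2, 0.7, 20, 1],
    [0, 0, 0, 0, 0, 30, 1],
    [0, 0, 0, 0, 0, 28, 1],
    [0, -7.5, 0, 0, 0, 0, 1],
    [0, -7.5, 0, 0, 0, 0, 1],
    [0, 0, 0, 0, 0, 0, 1],
    [0, 0, 0, 3.2, 0, 12.1, 1],
    [0, 0, 0, 3.3, 0, 12.1, 1],
    [0, 0, 0, 0, 0, 0, 1],
    [0, 0, 0, 0, 0, 0, 1]
  ]
}}

```text
time_s: 24.7
eef_pos: [0.5672, 0.1453, 0.089]
eef_rot: [0.129, 0.065, 0.989, -0.007]
wrist_force: [0.6, 0.6, -3.1]
opening: 0.125
grasp_force: 59.9
```

```bash
python3 - <<'E'
from held import *
o,c,T,W=wrist("w13");tip(o,.0619,.013)
C=cloud(c,c["hand_eye"]);z=C[...,2]
for lo,hi in((.024,.030),(.036,.042),(.049,.055)):
    k=(C[...,0]>lo)&(C[...,0]<hi)&(np.abs(C[...,1])<.018)&(np.abs(z)<.03);print(lo,np.median(z[k]).round(4))
E
```

```text
tip -44.4 -70.7 60.6 | orig 15.5 -70.8 76.5 | rear 67.7 -70.9 90.4 | tool z [ 0.255 -0.032 -0.966] psi 82.48 F [ 0.6  0.6 -3.1] grip 60 0.125
0.024 0.0071
0.036 0.0071
0.049 0.008
```

Request:
{"method": "send_rows", "body": {
  "motion": [
    [0, 0, 0, 1.2, -1.2, 4, 1],
    [0, 0, 0, 1, 0, 4, 1],
    [0, 0, 0, 1, 0, 4, 1],
    [0, 0, 0, 0, 0, 0, 1],
    [0, 0, 0, 4.3, 0, -1.1, 1],
    [0, 0, 0, 4.3, 0, -1.1, 1],
    [0, 0, 0, 4.3, 0, -1.1, 1],
    [0, 0, 0, 4.2, 0, -1.1, 1],
    [0, 0, 0, 0, 0, 0, 1],
    [0, 0, 0, 0, 0, 0, 1]
  ]
}}

```text
time_s: 25.75
eef_pos: [0.549, 0.1469, 0.0771]
eef_rot: [0.13, 0.065, 0.989, -0.007]
wrist_force: [0.8, 0.1, -2.9]
opening: 0.123
grasp_force: 60.0
```

```bash
python3 - <<'E'
from held import *
from bench import ctrl
tip(ctrl.get_obs(),.0619,.013)
E
```

```text
tip -62.6 -71.5 48.6 | orig -2.7 -71.6 64.6 | rear 49.5 -71.7 78.6 | tool z [ 0.257 -0.031 -0.966] psi 82.53 F [ 0.8  0.1 -2.9] grip 60 0.123
```

Request:
{"method": "send_rows", "body": {
  "motion": [
    [0, 0, 0, 0, 0, 2, 1],
    [0, 1.5, 0, -0.34, 0, 1.62, 1],
    [0, 1.5, 0, -0.34, 0, 1.62, 1],
    [0, 1.5, 0, -0.34, 0, 1.62, 1],
    [0, 1.5, 0, -0.34, 0, 1.62, 1],
    [0, 1.5, 0, -0.34, 0, 1.62, 1],
    [0, 1.5, 0, -0.34, 0, 1.62, 1],
    [0, 1.5, 0, -0.34, 0, 1.62, 1],
    [0, 0, 0, 0, 0, 0, 1],
    [0, 0, 0, 0, 0, 0, 1]
  ]
}}

```text
time_s: 26.75
eef_pos: [0.5539, 0.1462, 0.0641]
eef_rot: [0.039, 0.065, 0.997, -0.001]
wrist_force: [0.6, -0.5, -2.5]
opening: 0.123
grasp_force: 59.9
```

```bash
python3 - <<'E'
from held import *
from bench import ctrl
tip(ctrl.get_obs(),.0619,.013)
E
```

```text
tip -61.8 -71.6 46.3 | orig -0.0 -71.7 51.1 | rear 53.8 -71.7 55.3 | tool z [ 0.078 -0.008 -0.997] psi 82.52 F [ 0.6 -0.5 -2.5] grip 60 0.123
```

Request:
{"method": "send_rows", "body": {
  "motion": [
    [0, 1.5, 0, -0.34, 0, 1.62, 1],
    [0, 1.5, 0, -0.34, 0, 1.62, 1],
    [0, 1.4, 0, -0.3, 0, 1.5, 1],
    [0, 0, 0, 0, 0, 0.5, 1],
    [0, 0, 0, 0, 0, 0.5, 1],
    [0, 0, 0, 0, 0, 0.5, 1],
    [0, 0, 0, 0, 0, 0.5, 1],
    [0, 0, 0, 0, 0, 0.3, 1],
    [0, 0, 0, 0, 0, 0, 1],
    [0, 0, 0, 0, 0, 0, 1]
  ]
}}

```text
time_s: 27.75
eef_pos: [0.5551, 0.1461, 0.0582]
eef_rot: [0.001, 0.065, 0.998, 0.001]
wrist_force: [-3.9, -1.0, 4.4]
opening: 0.127
grasp_force: 61.1
```

```bash
python3 - <<'E'
from held import *
from bench import ctrl
tip(ctrl.get_obs(),.0619,.013)
E
```

```text
tip -61.8 -71.6 45.0 | orig 0.2 -71.6 45.2 | rear 54.2 -71.7 45.2 | tool z [ 0.002  0.002 -1.   ] psi 82.54 F [-3.9 -1.   4.4] grip 61 0.127
```

Request:
{"method": "send_rows", "body": {
  "motion": [
    [0, 0, 0, 0, 0, 0, 0.2],
    [0, 0, 0, 0, 0, 0, 0.2],
    [0, 0, 0, 0, 0, 0, 0.2],
    [0, 0, 0, 0, 0, -10, 0.2],
    [0, 0, 0, 0, 0, -30, 0.2],
    [0, 0, 0, 0, 0, -40, 0.2],
    [0, 0, 0, 0, 0, -40, 0.2],
    [0, 0, 0, 0, 0, -40, 0.3],
    [0, 0, 0, 10, 0, -10, 0.3],
    [0, 0, 0, 0, 0, 0, 0.3]
  ]
}}

```text
time_s: 28.75
eef_pos: [0.5455, 0.1474, 0.2303]
eef_rot: [0.003, 0.065, 0.998, 0.001]
wrist_force: [-0.4, 0.0, -0.5]
opening: 0.351
grasp_force: 0.0
```

```bash
python3 - <<'E'
from seat import *
from knob import knob
from bench import ctrl
o,c,T,W=wrist("w14");seat(W,72);seat(W,-72);knob(c,W)
go(o,.5285,.0584,.12,82.56)
for n in("scene","side"):
    c=ctrl.camera(n);cv2.imwrite(f"pics/{n}1.png",c["color"][:,:,::-1])
E
```

```text
plate slope deg x 0.05 y 0.04 top z 51.1 lug ((0.7032890319824219, -0.03398418426513672), (12.629524230957031, 40.18935012817383), 89.9177474975586) 80.72374
plate slope deg x 0.08 y -0.09 top z 51.1 lug ((-0.3128204345703125, -0.07028055191040039), (39.57710647583008, 10.737957000732422), 0.0960758775472641) 81.063736
knob 374 ((-14.998870849609375, -161.77500915527344), (12.229558944702148, 36.084686279296875), 89.59384155273438)
white 23 [-0.00230829 -0.16242971  0.05227679]
at [0.5455 0.1474 0.2303] psi 82.55 q6 -1.39 tilt z [ 0.006  0.002 -1.   ] | shift now [  6.  -90.8 109.9] turn rz -0.01 shift after turn [  6.  -90.8 109.9]
```

View pics/side1.png

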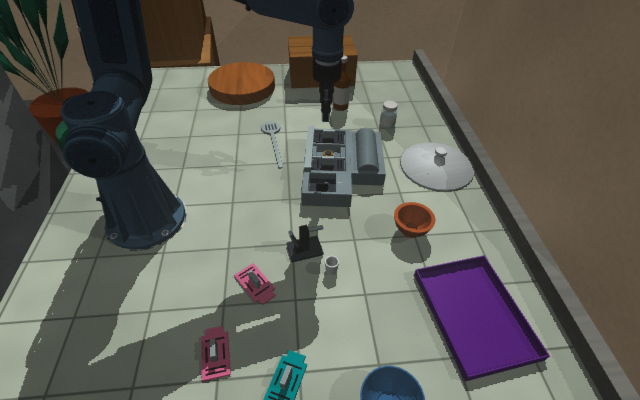

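Both plates are seated flat and the side view shows no other dark plate on the bench. Next I'll open the knob.

Request:
{"method": "send_rows", "body": {
  "motion": [
    [0, 0.3, 0, 2, -30, 0, 0.3],
    [0, 0, 0, 2, -30, 0, 0.3],
    [0, 0, 0, 1.3, -30.5, 0, 0.3],
    [0, 0, 0, 0, 0, 35, 0.3],
    [0, 0, 0, 0, 0, 35, 0.3],
    [0, 0, 0, 0, 0, 30, 0.3],
    [0, 0, 0, 0, 0, 0, 0.3],
    [0, 0, 0, 0, 0, 0, 0.3],
    [0, 0, 0, 0, 0, 0, 0.3],
    [0, 0, 0, 0, 0, 0, 0.3]
  ]
}}

```text
time_s: 29.9
eef_pos: [0.5288, 0.0582, 0.1288]
eef_rot: [-0.0, 0.065, 0.998, 0.001]
wrist_force: [-0.4, 0.4, 0.5]
opening: 0.346
grasp_force: 0.0
```

```bash
python3 - <<'E'
from knob import *
o,c,T,W=wrist("w15");knob(c,W);go(o,.5285,.0584,.040,82.56)
E
```

```text
knob 656 ((-15.139144897460938, -162.07933044433594), (35.940513610839844, 11.541709899902344), 0.2820799946784973)
white 35 [-0.00312594 -0.16200786  0.05257909]
at [0.5288 0.0582 0.1288] psi 82.54 q6 -1.56 tilt z [-0.     0.002 -1.   ] | shift now [ 0.3 -0.  88.8] turn rz -0.02 shift after turn [ 0.3 -0.  88.8]
```

Request:
{"method": "send_rows", "body": {
  "motion": [
    [0, 0, 0, 0, 0, 25, 0.3],
    [0, 0, 0, 0, 0, 25, 0.3],
    [0, 0, 0, 0, 0, 25, 0.3],
    [0, 0, 0, 0, 0, 9, 0.3],
    [0, 0, 0, 0, 0, 4, 0.3],
    [0, 0, 0, 0, 0, 0, 0.3],
    [0, 0, 0, 0, 0, 0, 1],
    [0, 0, 0, 0, 0, 0, 1],
    [0, 0, 0, 0, 0, 0, 1],
    [0, 0, 0, 0, 0, 0, 1]
  ]
}}

```text
time_s: 30.95
eef_pos: [0.5284, 0.0588, 0.0407]
eef_rot: [-0.001, 0.065, 0.998, 0.001]
wrist_force: [-1.2, 2.6, 6.4]
opening: 0.115
grasp_force: 61.2
```

Request:
{"method": "send_rows", "body": {
  "motion": [
    [0, 0, 8, 0, 0, 0, 1],
    [0, 0, 8, 0, 0, 0, 1],
    [0, 0, 8, 0, 0, 0, 1],
    [0, 0, 8, 0, 0, 0, 1],
    [0, 0, 8, 0, 0, 0, 1],
    [0, 0, 8, 0, 0, 0, 1],
    [0, 0, 8, 0, 0, 0, 1],
    [0, 0, 8, 0, 0, 0, 1],
    [0, 0, 8, 0, 0, 0, 1],
    [0, 0, 8, 0, 0, 0, 1]
  ]
}}

```text
time_s: 31.95
eef_pos: [0.5284, 0.0588, 0.0407]
eef_rot: [-0.001, 0.693, 0.721, 0.001]
wrist_force: [-1.1, 2.4, 6.5]
opening: 0.12
grasp_force: 61.2
```

```bash
python3 - <<'E'
from h import *
from bench import ctrl
o=ctrl.get_obs();go(o,.5285,.0584,.040,82.56-100.27);print(o["opening"],o["torque"],o["wrist_force"],o["grasp_force"])
E
```

```text
at [0.5284 0.0588 0.0407] psi 2.21 q6 -0.15 tilt z [-0.001  0.003 -1.   ] | shift now [-0.4  0.1  0.7] turn rz 19.92 shift after turn [-0.4  0.2  0.7]
0.12029659542319877 [0.43568924 0.20988952 0.03834768] [-1.07494808  2.38999864  6.46469191] 61.196404695510864
```

Request:
{"method": "send_rows", "body": {
  "motion": [
    [0, 0, 7, 0, 0, 0, 1],
    [0, 0, 7, 0, 0, 0, 1],
    [0, 0, 4, 0, 0, 0, 1],
    [0, 0, 2, 0, 0, 0, 1],
    [0, 0, 1.5, 0, 0, 0, 1],
    [0, 0, 0, 0, 0, 0, 1],
    [0, 0, -1, 0, 0, 0, 0.3],
    [0, 0, 0, 0, 0, 0, 0.3],
    [0, 0, 0, 0, 0, 0, 0.3],
    [0, 0, 0, 0, 0, -15, 0.3]
  ]
}}

```text
time_s: 32.95
eef_pos: [0.5254, 0.0585, 0.0524]
eef_rot: [-0.004, 0.809, 0.588, -0.002]
wrist_force: [1.0, -0.4, -0.4]
opening: 0.346
grasp_force: 0.0
```

Request:
{"method": "send_rows", "body": {
  "motion": [
    [0, 0, 0, 0, 0, -30, 0.3],
    [0, 0, 0, 0, 0, -40, 0.3],
    [0, 0, 0, 0, 0, -40, 0.3],
    [0, 0, -8, 0, 0, -40, -0.3],
    [0, 0, -8, 0, 0, 0, -0.3],
    [0, 0, -8, 0, 0, 0, -0.3],
    [0, 0, -8, 0, 0, 0, -0.3],
    [0, 0, -8, 0, 0, 0, -0.3],
    [0, 0, -8, 0, 0, 0, -0.3],
    [0, 0, 0, 0, 0, 0, -0.3]
  ]
}}

```text
time_s: 33.95
eef_pos: [0.5276, 0.0579, 0.2039]
eef_rot: [-0.002, 0.499, 0.866, 0.0]
wrist_force: [0.7, -1.1, 0.9]
opening: 0.65
grasp_force: 0.0
```

```bash
python3 - <<'E'
from knob import *
from seat import seat
o,c,T,W=wrist("w16");knob(c,W)
seat(W,-72)
seat(W,72)
go(o,.46,-.165,.25)
# igniter from earlier scene/side clouds
for n in("scene","side"):
    s=pickle.load(open(n+".pkl","rb"));V=cloud(s);z=V[...,2]
    r=np.hypot(V[...,0]-.46,V[...,1]+.165)<.09
    for lo,hi in((.009,.015),(.05,.088),(.09,.097)):
        k=r&(z>lo)&(z<hi)
        if k.sum()>5:print(n,lo,k.sum(),cv2.minAreaRect((V[k][:,:2]*1000).astype(np.float32)),s["color"][k].mean(0))
E
```

```text
knob 411 ((-14.663125991821289, -161.80828857421875), (35.818145751953125, 12.445074081420898), 79.92758178710938)
white 22 [-0.01689964 -0.17430065  0.05260708]
plate slope deg x 0.10 y -0.00 top z 51.1 lug ((0.06455612182617188, -0.11424446105957031), (12.256549835205078, 39.87446975708008), 89.75760650634766) 80.94478
plate slope deg x -0.06 y -0.02 top z 51.1 lug ((18.022462844848633, -5.527717113494873), (6.123913764953613, 2.224342107772827), 17.310861587524414) 77.50326
at [0.5276 0.0579 0.2039] psi 30.08 q6 -0.64 tilt z [-0.004  0.003 -1.   ] | shift now [-158.8 -170.3  -46.4] turn rz 0 shift after turn [-158.8 -170.3  -46.4]
scene 0.009 287 ((466.12054443359375, -178.25314331054688), (93.58124542236328, 114.27326965332031), 16.41339111328125) [60.16027875 61.72473868 67.12891986]
scene 0.05 148 ((462.6749267578125, -153.64694213867188), (92.53742980957031, 25.78934669494629), 12.45374584197998) [65.13513514 67.96621622 70.35810811]
scene 0.09 52 ((474.68719482421875, -146.0079345703125), (58.12643051147461, 27.95561981201172), 24.8123779296875) [60.86538462 63.38461538 64.21153846]
side 0.009 413 ((469.4088439941406, -182.65724182128906), (96.42208099365234, 132.2389373779297), 18.955970764160156) [52.45762712 54.98789346 56.64164649]
side 0.05 186 ((463.6033935546875, -156.5692138671875), (90.38971710205078, 23.87989044189453), 8.227818489074707) [55.5483871  59.48387097 57.79032258]
side 0.09 62 ((470.7037353515625, -148.2292938232422), (52.01383972167969, 25.27264976501465), 26.362520217895508) [46.79032258 49.66129032 47.64516129]
```

Request:
{"method": "send_rows", "body": {
  "motion": [
    [0, 0, 0, -26.5, -28.4, -7.7, -1],
    [0, 0, 0, -26.5, -28.4, -7.7, -1],
    [0, 0, 0, -26.5, -28.4, -7.7, -1],
    [0, 0, 0, -26.5, -28.4, -7.7, -1],
    [0, 0, 0, -26.5, -28.4, -7.7, -1],
    [0, 0, 0, -26.5, -28.4, -7.7, -1],
    [0, 0, 6.6, 0, 0, 0, -1],
    [0, 0, 6.6, 0, 0, 0, -1],
    [0, 0, 6.6, 0, 0, 0, -1],
    [0, 0, 0, 0, 0, 0, -1]
  ]
}}

```text
time_s: 35.0
eef_pos: [0.4598, -0.1652, 0.2499]
eef_rot: [-0.002, 0.643, 0.766, -0.0]
wrist_force: [-0.0, 0.2, -0.2]
opening: 0.999
grasp_force: 0.0
```

```bash
python3 - <<'E'
from h import *
o,c,T,W=wrist("w17");go(o,.46,-.165,.2,10)
z=W[...,2];r=np.hypot(W[...,0]-.46,W[...,1]+.165)<.1
for lo,hi in((.009,.015),(.05,.06),(.06,.07),(.07,.08),(.08,.089),(.089,.098)):
    k=r&(z>lo)&(z<hi)
    if k.sum()>5:print(lo,k.sum(),np.round(cv2.boxPoints(cv2.minAreaRect((W[k][:,:2]*1000).astype(np.float32)))).tolist(),c["color"][k].mean(0).round())
v,u=np.where(r&(z>.005));y0,y1,x0,x1=max(v.min()-20,0),v.max()+20,max(u.min()-20,0),u.max()+20;print(y0,y1,x0,x1)
im=c["color"][y0:y1,x0:x1][:,:,::-1];cv2.imwrite("pics/ign.png",cv2.resize(im,None,fx=2.5,fy=2.5)[:600,:800])
E
```

```text
at [ 0.4598 -0.1652  0.2499] psi 9.95 q6 -0.76 tilt z [-0.004  0.003 -1.   ] | shift now [ 0.   0.4 49.9] turn rz -0.05 shift after turn [ 0.   0.4 49.9]
0.009 1847 [[410.0, -131.0], [436.0, -259.0], [540.0, -237.0], [514.0, -110.0]] [31. 33. 36.]
0.05 85 [[426.0, -150.0], [438.0, -169.0], [472.0, -147.0], [460.0, -129.0]] [22. 24. 26.]
0.06 95 [[424.0, -151.0], [430.0, -170.0], [472.0, -156.0], [466.0, -137.0]] [22. 23. 26.]
0.07 103 [[420.0, -151.0], [426.0, -171.0], [472.0, -157.0], [466.0, -138.0]] [25. 26. 29.]
0.08 496 [[417.0, -151.0], [422.0, -172.0], [511.0, -150.0], [506.0, -129.0]] [72. 78. 80.]
0.089 598 [[446.0, -143.0], [451.0, -168.0], [511.0, -157.0], [507.0, -132.0]] [26. 28. 29.]
119 419 11 634
```

View pics/ign.png

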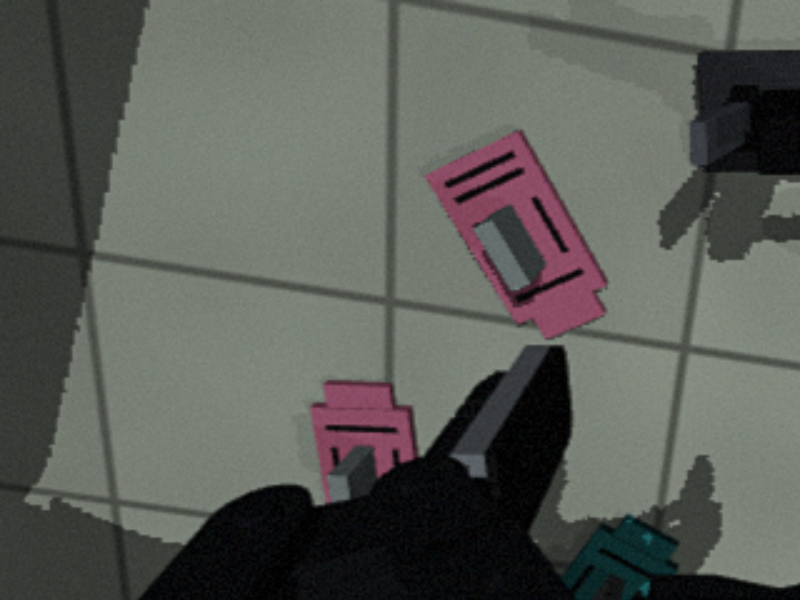

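The view shows the igniter's grey trigger blade at crop (720,130), on the grip's world -x side, so its yaw is about 10°. I'll check the rod on its +x side numerically.

```bash
python3 - <<'E'
from h import *
o,c,T=pickle.load(open("wrist.pkl","rb"));W=cloud(c,T)
a=np.radians(10.3);ex=np.array([np.cos(a),np.sin(a)]);ey=np.array([-ex[1],ex[0]]);O=np.array([.4603,-.1534])
X=(W[...,:2]-O)@ex*1000;Y=(W[...,:2]-O)@ey*1000;z=W[...,2]*1000
for lo in range(-48,64,6):
    k=(X>=lo)&(X<lo+6)&(np.abs(Y)<40)&(z>4)
    if k.sum()<3:continue
    t=k&(z>20);s=f"x{lo}: foot y {np.percentile(Y[k],[1,99]).round(1)}"
    if t.sum()>2:s+=f" | z>20 n{t.sum()} y {np.percentile(Y[t],[2,98]).round(1)} z {np.percentile(z[t],[5,50,95]).round(0)} col {c['color'][t].mean(0).round()}"
    print(s)
k=(np.abs(Y)<45)&(np.abs(X)<60)&(z>7)&(z<16);print(cv2.minAreaRect(np.ascontiguousarray(np.c_[X[k],Y[k]].astype(np.float32))))
v,u=np.where((np.abs(Y)<45)&(np.abs(X)<70)&(z>4));y0,y1,x0,x1=max(v.min()-10,0),v.max()+10,u.min()-10,u.max()+10
im=c["color"][y0:y1,x0:x1][:,:,::-1];cv2.imwrite("pics/ign2.png",cv2.resize(np.clip(im.astype(int)*2,0,255).astype(np.uint8),None,fx=4,fy=4)[:600,:800]);print(y0,y1,x0,x1)
E
```

```text
x-48: foot y [-22.3  19.2] | z>20 n2528 y [-21.7   1.2] z [268. 294. 327.] col [12. 12. 13.]
x-42: foot y [-29.1  28.2] | z>20 n1007 y [-12.1   6.1] z [ 85. 330. 335.] col [12. 13. 15.]
x-36: foot y [-26.5  27. ] | z>20 n1453 y [-5.9  7.3] z [ 81. 332. 341.] col [10. 11. 13.]
x-30: foot y [-27.6  26.8] | z>20 n1444 y [-4.7  9.1] z [ 61. 337. 344.] col [ 9. 10. 12.]
x-24: foot y [-29.   29.3] | z>20 n1164 y [-7.8 10.5] z [ 38. 338. 346.] col [ 8.  8. 10.]
x-18: foot y [-22.1  28.4] | z>20 n1379 y [-3.5  8.5] z [ 35. 334. 346.] col [7. 8. 9.]
x-12: foot y [-10.3  28. ] | z>20 n1310 y [-8.  12.3] z [ 91. 332. 339.] col [7. 8. 9.]
x-6: foot y [-10.2  29.2] | z>20 n1213 y [-7.7 12.4] z [ 91. 332. 339.] col [ 8.  8. 10.]
x0: foot y [-10.4  29.1] | z>20 n1294 y [-8.1 12.5] z [ 91. 332. 339.] col [7. 7. 8.]
x6: foot y [-8.5 27.9] | z>20 n1379 y [-5.1 11.7] z [ 91. 333. 345.] col [8. 8. 9.]
x12: foot y [-25.3  29.1] | z>20 n1151 y [-3.   7.8] z [323. 337. 346.] col [10. 11. 12.]
x18: foot y [-27.3  29. ] | z>20 n1204 y [-2.4  6. ] z [ 90. 338. 344.] col [12. 14. 15.]
x24: foot y [-25.5  26.6] | z>20 n1481 y [0.4 5.4] z [323. 335. 343.] col [11. 12. 13.]
x30: foot y [-27.9  29.1] | z>20 n1091 y [-11.4   5.4] z [ 89. 330. 337.] col [12. 14. 15.]
x36: foot y [-23.7  25.2] | z>20 n2361 y [-22.3   4.4] z [266. 293. 330.] col [ 9.  9. 10.]
x42: foot y [-23.8  18.6] | z>20 n1581 y [-20.9   1.5] z [268. 306. 321.] col [29. 31. 33.]
x48: foot y [-22.4   1.4] | z>20 n1336 y [-20.6   1. ] z [275. 314. 316.] col [11. 13. 14.]
x54: foot y [-23.5   0.2] | z>20 n2788 y [-22.8   0. ] z [310. 320. 338.] col [6. 6. 7.]
x60: foot y [-21.2   0.9] | z>20 n2950 y [-20.9   0.7] z [311. 322. 339.] col [6. 7. 8.]
((-0.3632240295410156, -0.23599624633789062), (89.54711151123047, 63.62026596069336), 1.157319188117981)
129 409 31 624
```

View pics/ign2.png

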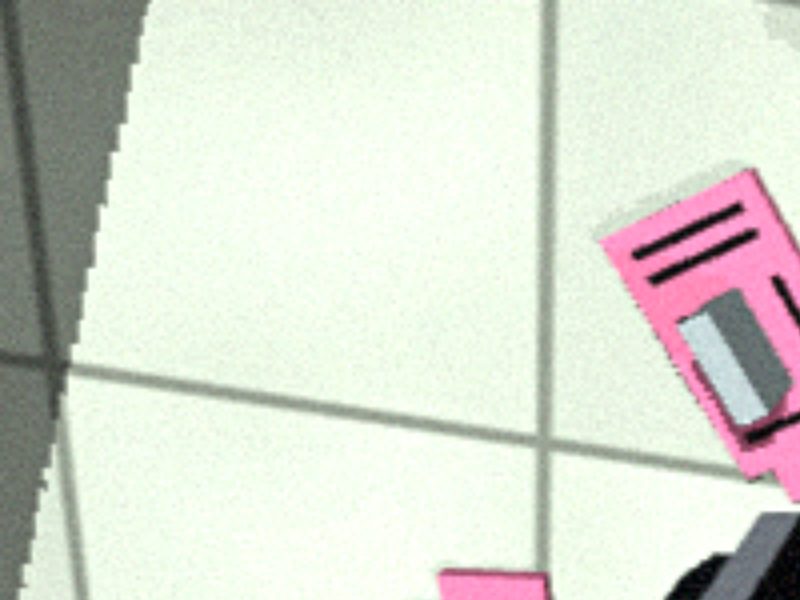

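The crop missed the igniter and showed only the pink look-alike, so I'll rely on the numbers.

```bash
python3 - <<'E'
from h import *
o,c,T=pickle.load(open("wrist.pkl","rb"));W=cloud(c,T)
a=np.radians(11);ex=np.array([np.cos(a),np.sin(a)]);ey=np.array([-ex[1],ex[0]]);O=np.array([.460,-.1537])
X=(W[...,:2]-O)@ex*1000;Y=(W[...,:2]-O)@ey*1000;z=W[...,2]*1000
for lo in list(range(-48,-12,6))+list(range(-12,66,6)):
    k=(X>=lo)&(X<lo+6)&(np.abs(Y)<32)&(z>20)&(z<110)
    if k.sum()>2:print(lo,k.sum(),"y",np.percentile(Y[k],[2,98]).round(1),"z",np.percentile(z[k],[5,50,95]).round(0),c['color'][k].mean(0).round())
k=(np.abs(Y)<60)&(np.abs(X)<60)&(z>8)&(z<16);print(cv2.minAreaRect(np.ascontiguousarray(np.c_[X[k],Y[k]].astype(np.float32))))
k=(np.abs(Y)<25)&(X>-20)&(X<9)&(z>88)&(z<97);print("grip top",cv2.minAreaRect(np.ascontiguousarray(np.c_[X[k],Y[k]].astype(np.float32))))
E
```

```text
-42 85 y [-9.   9.8] z [83. 85. 87.] [58. 61. 67.]
-36 134 y [-9.6  9.9] z [71. 82. 87.] [39. 42. 46.]
-30 141 y [-9.2 14.7] z [33. 62. 73.] [27. 29. 32.]
-24 138 y [-14.   14.8] z [32. 42. 53.] [20. 22. 24.]
-18 98 y [-13.8  14.7] z [27. 34. 36.] [7. 8. 9.]
-12 173 y [-12.   12.9] z [38. 92. 93.] [7. 7. 8.]
-6 184 y [-12.2  12.9] z [38. 92. 93.] [7. 8. 9.]
0 193 y [-12.3  12.9] z [38. 92. 93.] [7. 8. 8.]
6 134 y [-11.9  12.8] z [40. 91. 93.] [21. 23. 24.]
12 66 y [-5.   5.7] z [85. 88. 90.] [ 93. 102. 102.]
18 61 y [-5.1  5.4] z [85. 88. 90.] [ 95. 103. 104.]
24 60 y [-5.4  5.4] z [85. 88. 90.] [ 92. 100. 101.]
30 64 y [-5.7  5.2] z [85. 88. 90.] [ 94. 102. 102.]
36 57 y [-5.5  5.3] z [85. 88. 90.] [ 92. 100. 100.]
42 64 y [-6.   5.3] z [85. 88. 90.] [ 94. 103. 103.]
48 21 y [-5.9  5.1] z [85. 88. 89.] [104. 112. 110.]
((-0.02445220947265625, -0.044841766357421875), (89.58916473388672, 63.57777786254883), 0.3538927435874939)
grip top ((-1.248856544494629, 0.13881301879882812), (25.688751220703125, 20.44515037536621), 89.3926010131836)
```

The tube (y ±5.5, z 79–90, x +10 to +51) blocks a straight-down pinch. I'll come in tilted 45° from the -y side, underneath it.

Request:
{"method": "send_rows", "body": {
  "motion": [
    [0, 0, -1, 0, 0, 0, -1],
    [0, 0, 0, -25, 0, 0, -1],
    [0, 0, 0, -25, 0, 0, -1],
    [0, 7.5, 0, 0, 0, 0, -1],
    [0, 7.5, 0, 0, 0, 0, -1],
    [0, 7.5, 0, 0, 0, 0, -1],
    [0, 7.5, 0, 0, 0, 0, -1],
    [0, 7.5, 0, 0, 0, 0, -1],
    [0, 7.5, 0, 0, 0, 0, -1],
    [0, 0, 0, 0, 0, 0, -1]
  ]
}}

```text
time_s: 36.05
eef_pos: [0.4688, -0.215, 0.2459]
eef_rot: [-0.301, 0.586, 0.711, 0.244]
wrist_force: [-0.3, 0.4, -0.4]
opening: 0.999
grasp_force: 0.0
```

```bash
cat > ign.py <<'E'
from h import *
def ign(o):
    a=np.radians(11.2);ex=np.array([np.cos(a),np.sin(a),0]);ey=np.array([-ex[1],ex[0],0]);O=np.array([.460,-.1537,0])
    T=toolT(o);M=np.stack([ex,ey,[0,0,1]]);p=M@(T[:3,3]-O)*1000
    print("TCP in igniter",p.round(1),"tool axes there\n",(M@T[:3,:3]).round(3),"q",o["q"].round(2),"open",round(o["opening"],3),"F",o["wrist_force"].round(1),"grip",round(o["grasp_force"],1))
    for n,t in(("pre",[-7,-62,119]),("in",[-7,9,48])):print(n,"shift in tool",(T[:3,:3].T@M.T@(np.array(t)-p)).round(1))
    D=np.stack([[0,.707,.707],[1,0,0],[0,.707,-.707]],1)
    print("turn left",np.degrees(R.from_matrix((M@T[:3,:3]).T@D).as_rotvec()).round(1))
E
python3 - <<'E'
from ign import *
from bench import ctrl
ign(ctrl.get_obs())
E
```

```text
TCP in igniter [ -3.3 -61.9 245.9] tool axes there
 [[ 0.005  1.    -0.003]
 [ 0.699 -0.001  0.715]
 [ 0.715 -0.006 -0.699]] q [-0.88  0.47  1.4   0.37  1.98 -1.05] open 0.999 F [-0.3  0.4 -0.4] grip 0.0
pre shift in tool [-90.8  -3.   88.7]
in shift in tool [-91.9  -2.6 189.1]
turn left [-0.2 -0.6 -0.3]
```

Request:
{"method": "send_rows", "body": {
  "motion": [
    [0, -0.5, -0.3, -23, -1, 22, -1],
    [0, 0, 0, -23, -1, 22, -1],
    [0, 0, 0, -23, -1, 22, -1],
    [0, 0, 0, -22, 0, 22, -1],
    [0, 0, 0, 0, 0, 0, -1],
    [0, 0, 0, 0, 0, 0, -1],
    [0, 0, 0, 0, 0, 0, -1],
    [0, 0, 0, 0, 0, 0, -1],
    [0, 0, 0, 0, 0, 0, -1],
    [0, 0, 0, 0, 0, 0, -1]
  ]
}}

```text
time_s: 37.05
eef_pos: [0.4675, -0.2174, 0.1239]
eef_rot: [-0.293, 0.585, 0.716, 0.241]
wrist_force: [-0.0, 0.9, 0.6]
opening: 0.998
grasp_force: 0.0
```

```bash
python3 - <<'E'
from ign import *
o,c,T,W=wrist("w18");ign(o)
a=np.radians(11);ex=np.array([np.cos(a),np.sin(a)]);ey=np.array([-ex[1],ex[0]]);O=np.array([.460,-.1537])
X=(W[...,:2]-O)@ex*1000;Y=(W[...,:2]-O)@ey*1000;z=W[...,2]*1000
for n,k in(("tube",(X>16)&(X<50)&(np.abs(Y)<15)&(z>70)&(z<100)),("griptop",(X>-16)&(X<10)&(np.abs(Y)<18)&(z>89)&(z<97)),("blade",(X>-46)&(X<-28)&(np.abs(Y)<15)&(z>60)&(z<92))):
    print(n,k.sum(),"X",np.percentile(X[k],[2,98]).round(1),"Y",np.percentile(Y[k],[2,98]).round(1),"z",np.percentile(z[k],[2,98]).round(1))
E
```

```text
TCP in igniter [ -5.  -64.  123.9] tool axes there
 [[-0.004  1.    -0.002]
 [ 0.712  0.004  0.702]
 [ 0.702  0.001 -0.712]] q [-0.88  0.61  1.46  0.34  1.78 -1.14] open 0.998 F [-0.   0.9  0.6] grip 0.0
pre shift in tool [-2.  -2.   4.9]
in shift in tool [ -1.4  -1.8 105.3]
turn left [-0.1  0.4  0.2]
tube 702 X [16.5 49.2] Y [-6.5  4.4] z [81.2 89.8]
griptop 889 X [-11.3   9.6] Y [-13.2  11.8] z [89.8 93. ]
blade 551 X [-40.8 -28.3] Y [-10.5   8.6] z [62.7 86.6]
```

Request:
{"method": "send_rows", "body": {
  "motion": [
    [0, 0, 0, -1.4, -1.8, 15, -1],
    [0, 0, 0, 0, 0, 20, -1],
    [0, 0, 0, 0, 0, 20, -1],
    [0, 0, 0, 0, 0, 15, -1],
    [0, 0, 0, 0, 0, 12, -1],
    [0, 0, 0, 0, 0, 10, -1],
    [0, 0, 0, 0, 0, 8, -1],
    [0, 0, 0, 0, 0, 5, -1],
    [0, 0, 0, 0, 0, 0, -1],
    [0, 0, 0, 0, 0, 0, -1]
  ]
}}

```text
time_s: 38.1
eef_pos: [0.4513, -0.1464, 0.0478]
eef_rot: [-0.294, 0.586, 0.716, 0.241]
wrist_force: [1.0, -0.6, -0.6]
opening: 1.0
grasp_force: 0.0
```

```bash
python3 - <<'E'
from ign import *
from bench import ctrl
ign(ctrl.get_obs())
E
```

```text
TCP in igniter [-7.1  8.8 47.8] tool axes there
 [[-0.004  1.    -0.002]
 [ 0.711  0.004  0.703]
 [ 0.703  0.001 -0.711]] q [-0.83  0.64  1.62  0.37  1.59 -1.16] open 1.0 F [ 1.  -0.6 -0.6] grip 0.0
pre shift in tool [-3.000e-01 -1.000e-01 -1.004e+02]
in shift in tool [ 0.3  0.1 -0. ]
turn left [-0.1  0.3  0.2]
```

Exactly in place and touching nothing. Now I'll squeeze for a second.

Request:
{"method": "send_rows", "body": {
  "motion": [
    [0, 0, 0, 0, 0, 0, 1],
    [0, 0, 0, 0, 0, 0, 1],
    [0, 0, 0, 0, 0, 0, 1],
    [0, 0, 0, 0, 0, 0, 1],
    [0, 0, 0, 0, 0, 0, 1],
    [0, 0, 0, 0, 0, 0, 1],
    [0, 0, 0, 0, 0, 0, 1],
    [0, 0, 0, 0, 0, 0, 1],
    [0, 0, 0, 0, 0, 0, 1],
    [0, 0, 0, 0, 0, 0, 1]
  ]
}}

```text
time_s: 39.1
eef_pos: [0.4516, -0.1468, 0.0482]
eef_rot: [-0.293, 0.586, 0.716, 0.241]
wrist_force: [1.5, -3.8, 5.9]
opening: 0.375
grasp_force: 64.7
```

```bash
python3 - <<'E'
from ign import *
from bench import ctrl
ign(ctrl.get_obs())
E
```

```text
TCP in igniter [-6.9  8.4 48.2] tool axes there
 [[-0.003  1.    -0.002]
 [ 0.712  0.004  0.702]
 [ 0.702  0.001 -0.712]] q [-0.83  0.63  1.62  0.37  1.59 -1.16] open 0.375 F [ 1.5 -3.8  5.9] grip 64.7
pre shift in tool [ -0.4  -0.2 -99.8]
in shift in tool [ 0.3 -0.1  0.6]
turn left [-0.1  0.4  0.2]
```

The opening of 0.375 reads about 34 mm with the usual offset, so the trigger is fully squeezed. I'll release and back out.

Request:
{"method": "send_rows", "body": {
  "motion": [
    [0, 0, 0, 0, 0, 0, -1],
    [0, 0, 0, 0, 0, 0, -1],
    [0, 0, 0, 0, 0, 0, -1],
    [0, 0, 0, 0, 0, 0, -1],
    [0, 0, 0, 0, 0, 0, -1],
    [0, 0, 0, 0, 0, 0, -1],
    [0, 0, 0, 0, 0, -10, -1],
    [0, 0, 0, 0, 0, -25, -1],
    [0, 0, 0, 0, 0, -35, -1],
    [0, 0, 0, 0, 0, -40, -1]
  ]
}}

```text
time_s: 40.1
eef_pos: [0.4662, -0.2223, 0.1268]
eef_rot: [-0.295, 0.585, 0.716, 0.241]
wrist_force: [0.6, 1.0, -0.1]
opening: 1.0
grasp_force: 0.0
```

Request:
{"method": "send_rows", "body": {
  "motion": [
    [0, 0, 0, 25, 0, -25, -1],
    [0, 0, 0, 30, 0, -30, -1],
    [0, 0, 0, 30, 0, -30, -1],
    [0, 0, 0, 30, 0, -30, -1],
    [0, -7.5, 0, 0, 0, 0, -1],
    [0, -7.5, 0, 0, 0, 0, -1],
    [0, -7.5, 0, 0, 0, 0, -1],
    [0, -7.5, 0, 0, 0, 0, -1],
    [0, -7.5, 0, 0, 0, 0, -1],
    [0, -7.5, 0, 0, 0, 0, -1]
  ]
}}

```text
time_s: 41.1
eef_pos: [0.4664, -0.2217, 0.2903]
eef_rot: [0.006, 0.633, 0.774, -0.003]
wrist_force: [0.3, 0.5, -0.2]
opening: 0.998
grasp_force: 0.0
```

```bash
python3 - <<'E'
from knob import *
from seat import seat
from bench import ctrl
o=ctrl.get_obs();print(o["eef_pos"],o["time_s"])
im=[]
for n in("scene","side"):
    c=ctrl.camera(n);W=cloud(c);print(n);knob(c,W);seat(W,72);seat(W,-72)
    a=np.radians(11);ex=np.array([np.cos(a),np.sin(a)]);ey=np.array([-ex[1],ex[0]]);O=np.array([.460,-.1537])
    X=(W[...,:2]-O)@ex*1000;Y=(W[...,:2]-O)@ey*1000;z=W[...,2]*1000
    k=(X>-50)&(X<-20)&(np.abs(Y)<12)&(z>75)&(z<92)
    print("blade top X",k.sum(),np.percentile(X[k],[2,50]) if k.sum() else "")
    im.append(cv2.resize(c["color"][:300,120:520],None,fx=2,fy=1) if 0 else c["color"][80:320,180:520])
cv2.imwrite("pics/end.png",cv2.resize(np.vstack(im),None,fx=1.25,fy=1.25)[:,:,::-1])
E
```

```text
[ 0.46635672 -0.22174082  0.29028976] 41.1
scene
knob 40 ((-15.301029205322266, -162.10574340820312), (36.13595962524414, 14.876911163330078), 83.6131362915039)
white 2 [-0.02034568 -0.17193782  0.05078153]
plate slope deg x 0.30 y 0.77 top z 51.6 lug ((-0.9301109313964844, 2.533374786376953), (16.3369140625, 40.93948745727539), 85.69618225097656) 80.457535
plate slope deg x -0.45 y -0.32 top z 51.3 lug ((-0.8397254943847656, 0.5078163146972656), (38.484100341796875, 17.970455169677734), 7.3001484870910645) 80.247116
blade top X 25 [-41.84538059 -34.6326309 ]
side
knob 39 ((-15.75157642364502, -163.37928771972656), (36.66781997680664, 11.856800079345703), 77.98577880859375)
white 2 [-0.01756099 -0.17058655  0.05110015]
plate slope deg x -2.46 y 1.35 top z 52.4 lug ((6.774148464202881, -0.5575590133666992), (24.404865264892578, 18.263856887817383), 1.449782133102417) 80.40352
plate slope deg x -0.57 y -5.53 top z 48.7 lug ((6.342255115509033, -3.307098388671875), (22.41301918029785, 13.845272064208984), 5.135098934173584) 80.38474
blade top X 28 [-41.57165646 -37.58372641]
```

View pics/end.png

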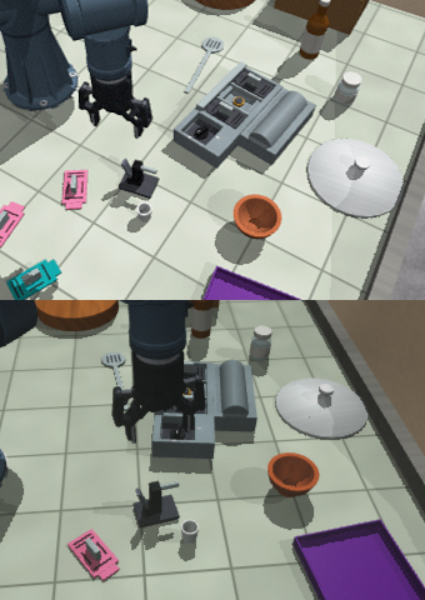

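Both plates are home in the bays, at (260,82) and (222,112) in the top picture. The trigger has sprung back (blade top at x≈-41.6), the knob is open, and the cup, mortar and spoon stand where they were.

```bash
python3 -c "
from bench import ctrl
print(ctrl.hand_in())"
```

```text
the job is handed in; nothing more can be done
None
```

I shut the knob, seated both loose plates (only two were there) flat in bays 1 and 3, opened the knob fully and squeezed and released the igniter; the job was handed in at about 41 s, no verdict shown.

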